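# Clear the bicycle repair bench: pedals in the pail, pail on its hook, oil tins in a row

### The job

Clear the repair bench for closing time. Put all the worn pedals into the pail while it stands on the bench, then raise its bail upright and hang the pail by the bail's bar on both prongs of the hook stand. Stand all the oil tins upright on the low shelf, at any time, in one straight side-by-side row along the shelf, broad faces to the shelf's front edge and gaps of at most 2 cm, and do not tip the pail over or disturb the jar, the hammer and the wrench.

Things in the scene. Friction and masses are not known exactly. Their poses are not given: they have to be found in the camera images.
- pail: white plastic pail, open on top, loose, about 0.3 kg, 105 mm tall, outer radius 66 mm at the bottom, 76 mm (80 with beading) at the rim, wall 4 mm, floor 5 mm. Origin: centre of its underside, z up. Its wire bail pivots on ears at own +y and -y; at the start it lies flat towards own -x, the side nearer the robot
- bail (a joint): angle of the pail's bail: 0 = straight up along the pail's z, +1.45 = lying flat towards the pail's -x (stop), -1.45 = flat towards +x (stop). It swings freely and falls when let go. A wire bow 184 mm wide, 8 mm thick, with a straight 112 mm bar at its outer end, parallel to the pail's y
- bail_grip (a point): centre of the wooden grip roll, 18 mm thick and 44 mm long, which spins freely on the middle of the bail's bar; 8 mm wire continues straight 34 mm beyond each end of the roll. It lies 112 mm from the pivot axis; when flat it is about 109 mm above the pail's underside and 26 mm of clear space lies between roll and rim
- bail_pivot (a point): point on the bail's pivot axis in the middle of the pail, 95 mm above the pail's underside; the axis is the pail's y
- hook: fixed dark steel stand with a two-pronged hook. Origin: on the bench, straight below the seat. Two parallel 10 mm thick prongs at own y = +36 and -36 mm (62 mm free between) point to own -x, roughly to the robot, and end in upturned tips. They come from a crossbar on a 22 mm thick post at own x = 125 mm, whose 12 mm thick foot covers own x 90 to 200, y -80 to 80 mm
- hook_tips (a point): middle between the two prong tips, at hook own x = -28 mm, 266 mm above the bench; the tips are 10 mm thick and rounded, so their tops are at 271 mm. Prong axes are 240 mm high at the seat and rise gently to 252 mm at the crossbar
- hook_seat (a point): middle between the prongs' seats (own x -10 to 10 mm), where the grip roll's centre rests when the pail hangs, 249 mm above the bench: wire on each prong, roll between them. The bar comes over the tips from the hook's -x, parallel to its y, then down behind them
- tin_shelf: fixed low shelf: a dark wooden board 120 mm deep (own x) x 320 mm long (own y), its top 50 mm above the bench, open all round. Origin: on the bench under its centre; its front edge faces own -x
- shelf_top (a point): centre of the shelf's top face, 50 mm above the bench
- hammer: bystander: hammer lying on the bench, 240 mm long; leave alone. Loose
- jar: bystander: loose closed glass jar, 68 mm wide and 85 mm tall, standing beyond the work; leave alone. Origin: centre of its underside
- wrench: bystander: wrench lying on the bench, 200 mm long; leave alone. Loose
- tin0: plain steel oil tin, a box 46 mm deep (own x) x 74 mm wide (own y) x 60 mm tall, with a 9 mm high, 18 mm wide black cap on top 22 mm to +y; about 0.2 kg; may be absent. Origin: centre of its underside, z up. It starts upright on the bench; handy to grip across its 46 mm depth. It may stand either way round on the shelf
- tin1: plain steel oil tin, a box 46 mm deep (own x) x 74 mm wide (own y) x 60 mm tall, with a 9 mm high, 18 mm wide black cap on top 22 mm to +y; about 0.2 kg; may be absent. Origin: centre of its underside, z up. It starts upright on the bench; handy to grip across its 46 mm depth. It may stand either way round on the shelf
- tin2: plain steel oil tin, a box 46 mm deep (own x) x 74 mm wide (own y) x 60 mm tall, with a 9 mm high, 18 mm wide black cap on top 22 mm to +y; about 0.2 kg; may be absent. Origin: centre of its underside, z up. It starts upright on the bench; handy to grip across its 46 mm depth. It may stand either way round on the shelf
- pedal0: worn black bicycle pedal lying flat: body 80 mm long (own x) x 54 mm wide (own y) x 28 mm thick, plus a 14 mm thick steel spindle stub that sticks out 21 mm at +x; about 0.13 kg; may be absent. Origin: centre of the body's underside, z up at the start; best gripped across its 54 mm width
- pedal1: worn black bicycle pedal lying flat: body 80 mm long (own x) x 54 mm wide (own y) x 28 mm thick, plus a 14 mm thick steel spindle stub that sticks out 21 mm at +x; about 0.13 kg; may be absent. Origin: centre of the body's underside, z up at the start; best gripped across its 54 mm width
- pedal2: worn black bicycle pedal lying flat: body 80 mm long (own x) x 54 mm wide (own y) x 28 mm thick, plus a 14 mm thick steel spindle stub that sticks out 21 mm at +x; about 0.13 kg; may be absent. Origin: centre of the body's underside, z up at the start; best gripped across its 54 mm width

How it is judged:
On the way, in this order (a step that is already met when the one before it is completed fails the run):
1. all pedals lie in the pail while it stands upright on the bench (horizontal distance between each of pedal0, pedal1, pedal2 and pail below 0.08 m and z of pedal0 in the frame of pail between -0.005 and 0.1 m and z of pedal1 in the frame of pail between -0.005 and 0.1 m and z of pedal2 in the frame of pail between -0.005 and 0.1 m and height (world z) of pail below 0.015 m and angle between pail's own z axis and vertical below 0.15 rad), for 0.2 s.
2. the bail is raised upright (within 0.3 rad) (value of joint bail between -0.3 and 0.3 rad), for 0.2 s.
3. the pail hangs by its bail on the hook (distance between bail_grip and hook_seat below 0.03 m and height (world z) of pail above 0.025 m), for 0.2 s.
At the end, for the whole second after the job is handed in: Pail hangs still on the prongs (bar middle within 30 mm of the seat, tilt under 0.3 rad), all present pedals in it. All present tins upright and still on the shelf, square to it within 0.2 rad, in line within 18 mm, gaps at most 30 mm (104 mm between centres) (all of step 3 and horizontal distance between each of pedal0, pedal1, pedal2 and pail below 0.08 m and z of pedal0 in the frame of pail between -0.005 and 0.1 m and z of pedal1 in the frame of pail between -0.005 and 0.1 m and z of pedal2 in the frame of pail between -0.005 and 0.1 m and contact force between pail and hook above 1.5 N and angle between pail's own z axis and vertical below 0.3 rad and linear speed of pail below 0.06 m/s and z of tin0 in the frame of shelf_top between -0.006 and 0.008 m and angle between each of tin0, tin1, tin2's own z axis and vertical below 0.1 rad and angle between the y axis of each of tin0, tin1, tin2 and the y axis of tin_shelf, either way round below 0.2 rad and x of tin0 in the frame of shelf_top between -0.05 and 0.05 m and y of tin0 in the frame of shelf_top between -0.15 and 0.15 m and linear speed of each of tin0, tin1, tin2 below 0.02 m/s and (distance between tin0 and tin1 below 0.104 m or distance between tin0 and tin2 below 0.104 m) and x of tin1 in the frame of tin0 between -0.018 and 0.018 m and x of tin2 in the frame of tin0 between -0.018 and 0.018 m and z of tin1 in the frame of shelf_top between -0.006 and 0.008 m and x of tin1 in the frame of shelf_top between -0.05 and 0.05 m and y of tin1 in the frame of shelf_top between -0.15 and 0.15 m and (distance between tin1 and tin0 below 0.104 m or distance between tin1 and tin2 below 0.104 m) and x of tin2 in the frame of tin1 between -0.018 and 0.018 m and z of tin2 in the frame of shelf_top between -0.006 and 0.008 m and x of tin2 in the frame of shelf_top between -0.05 and 0.05 m and y of tin2 in the frame of shelf_top between -0.15 and 0.15 m and (distance between tin2 and tin0 below 0.104 m or distance between tin2 and tin1 below 0.104 m)); the robot touches nothing.
It fails at once if the pail is tipped over (angle between pail's own z axis and vertical above 0.8 rad).
It fails at once if the jar is moved more than 4 cm (distance of jar from where it was at the start of the episode above 0.04 m).
It fails at once if the hammer is moved more than 4 cm (distance of hammer from where it was at the start of the episode above 0.04 m).
It fails at once if the wrench is moved more than 4 cm (distance of wrench from where it was at the start of the episode above 0.04 m).
Of tin0, tin1, tin2 only 2 to 3 are there at a start; the rules pass over those that are not, and their reading is None.
Of pedal0, pedal1, pedal2 only 2 to 3 are there at a start; the rules pass over those that are not, and their reading is None.
At some moment in a run one of tin0, tin1, tin2 may be knocked a few centimetres aside while the robot is not near it.
It also fails if it takes over 210 s, if anything falls off the work surface, if the arm or the gripper's body presses on something with over 40 N, if the wrist force passes 120 N, or if a joint passes its speed limit or range.

### The arm

A 7-joint arm with a two-finger parallel gripper is mounted at the origin on the work surface. World frame = base frame: x ahead of the robot, y to its left, z up, the work surface at z = 0. Lengths are in m, angles in rad, forces in N, time in s.
With the tool pointing down it reaches from about 0.4 to 0.85 m from the base axis. Payload 4.5 kg.
Tool frame: the origin (TCP) lies on the centre line of the jaws, within the pads' length; the fingertips stand 17 mm ahead of it and the grasp point (between the pads) lies 2 mm behind it (r.tip_reach is the distance from the TCP to the fingertips, in m); z points along the fingers, y is the line along which they close (so a half turn about z gives the same grasp; the last joint's range is limited). The gripper opens to 88 mm and grips with 3 to 60 N. Pads are 18 mm wide; open, the fingers measure 123 mm over their backs; the gripper's body (75 mm by 187 mm) begins 45 mm behind the grasp point.
Start: joints at [-1.072, 0.689, -0.195, 1.565, 0.157, 0.902, -0.215], TCP at [0.28, 0.559, 0.256] pointing down, gripper open.
Joint ranges: [-3.01, 3.01], [-0.46, 2.08], [-1.47, 1.51], [0.13, 2.56], [-1, 4.14], [0.04, 2.09], [-2.66, 2.66]. Speed limits (rad/s): [2.57, 2.57, 3.14, 3.14, 3.14, 3.14, 3.14].

### API

Orientations are given as a unit quaternion [x, y, z, w].
In Python, from plant import r gives the robot as it stands.
- The arm moves only by the tool step_arm, never from a script. Its argument "steps" is a list of rows, each a list of 7 numbers: the shift along the tool's x, y, z in cm, then the turn, a rotation vector about the tool's x, y, z in degrees, then the gripper's target within -1 to 1 (shut at 1, half-way at 0, fully open at -1). A call has 1 to 8 rows; each row shifts and turns the commanded pose from where the row before left it, along the tool's axes as they then stand; what a row does not reach is not made up. A row lasts 1/8 s, in which the tool goes at most 62.5 mm and 10.7 degrees, less where a joint would pass 70% of its speed; a pose out of reach is approached as far as the arm can. A call with a gripper value outside its range is refused whole. The fingers move at their own pace and stop on an object; "force" is the grip in N (left out, the last holds). Time passes only in rows, so rows that do not move let the fingers close. It gives the time, the measured TCP pose, the force, the opening and the grip force at its end, in the units of the state.
- r.get_state(): the state, without advancing time (a new reading comes with each control period).
- r.snapshot(name): name is "side" or "top"; returns a dict with "pixels" (480x640x3 uint8, red, green, blue), "fx", "fy", "cx", "cy" (pixels), "cam_to_world" (4x4, takes a point from camera to world coordinates). Camera axes: x right, y down, z forward; pixel columns grow to the right and rows downward; lengths in m; the calibration is good to about 2 mm. A picture is of the moment at which its call begins. There is no depth.
- r.finish_job(): hands the job in; it is judged then, once.
The state is a dict: "clock": time; "q": joint angles; "qd": joint speeds; "joint_torque": joint torques, N m; "tool_pos": TCP position; "eef_rot": TCP orientation; "contact_force": force on the tool from outside, world axes, zero at the start; "moment": the same for the moment, N m; "opening": opening from 0.0 (shut) to 1.0 (fully open); "finger_force": force on a finger pad.
Only numpy, scipy, OpenCV 4.12 (cv2) and the standard library are available. Lean on these libraries where they do the work, as an engineer would, in place of code of your own. Each camera call takes 0.05 s, during which the arm holds its last target. There are 200 camera calls.

## Working session

There is one attempt and no reset: what is moved stays moved. The work goes in short steps, Python scripts to look and compute and a tool call to move; the robot and the scene stay as the last step left them, time stands still between calls to the robot, and variables do not carry over. Pictures are saved under pics/ and viewed, at most 14 in all, crops included, and the job is handed in when it is done.

Besides the shell and the picture viewer there is one more tool, called after "Emit:" by a JSON object that holds its "name" and its "arguments". step_arm: Moves the arm, as the interface text tells. Its arguments: {"type":"object","properties":{"steps":{"type":"array","items":{"type":"array","items":{"type":"number"}}},"force":{"type":"number"}},"required":["steps"]}

```bash
mkdir -p pics; ls; python3 - <<'E'
from plant import r
import cv2
for n in("side","top"):
    s=r.snapshot(n); cv2.imwrite(f"pics/{n}0.png",s["pixels"][:,:,::-1]); print(n,s["fx"],s["fy"],s["cx"],s["cy"],s["cam_to_world"])
print(r.get_state(), r.tip_reach)
E
```

```text
pics
side 492.1608822980787 492.1608822980787 322.1511438932356 243.62293943244256 [[ 0.96409865 -0.18791929  0.18761701  0.31442164]
 [-0.26553468 -0.68827317  0.67510841 -0.75672985]
 [ 0.00226586 -0.70068993 -0.71346232  0.98466713]
 [ 0.          0.          0.          1.        ]]
top 500.0669446974678 500.0669446974678 329.1973691293254 233.42124563115325 [[-0.02679233 -0.98549801  0.16755847  0.34288815]
 [-0.99951555  0.02906562  0.011129    0.02453406]
 [-0.0158378  -0.16717913 -0.98579932  1.27345589]
 [ 0.          0.          0.          1.        ]]
{'clock': 0.1, 'q': array([-1.07218795,  0.68989523, -0.19452555,  1.56620835,  0.15731394,
        0.90248443, -0.2151058 ]), 'qd': array([-0.00063663, -0.00149625, -0.0003126 , -0.00309004,  0.00023932,
        0.00033612, -0.00058972]), 'joint_torque': array([-3.52705945e-03, -5.28491807e+01, -1.27145637e+00, -1.53837436e+01,
       -5.25639381e-02,  1.93141008e-03,  2.95357415e-05]), 'tool_pos': array([0.27996037, 0.55820976, 0.25500183]), 'eef_rot': array([ 2.30278997e-01,  9.73124319e-01, -7.91742927e-04, -1.24954812e-04]), 'contact_force': array([ 0.54929488, -0.72222489, -0.17570065]), 'moment': array([-0.00083646,  0.03170582, -0.01754543]), 'finger_force': 0.0, 'opening': 1.0028331133678876} 0.017
```

View pics/top0.png

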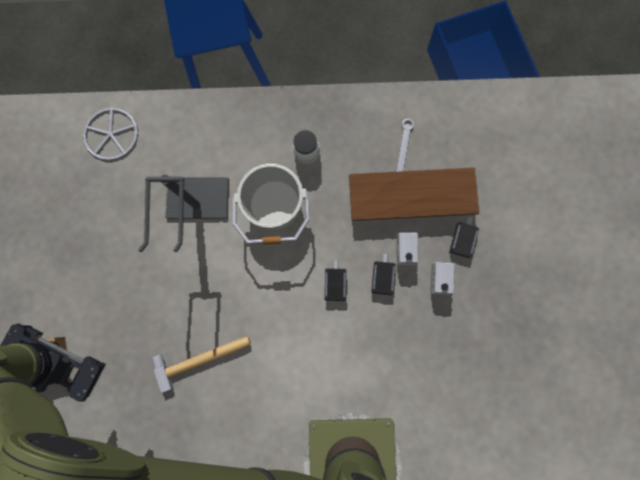

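View pics/side0.png

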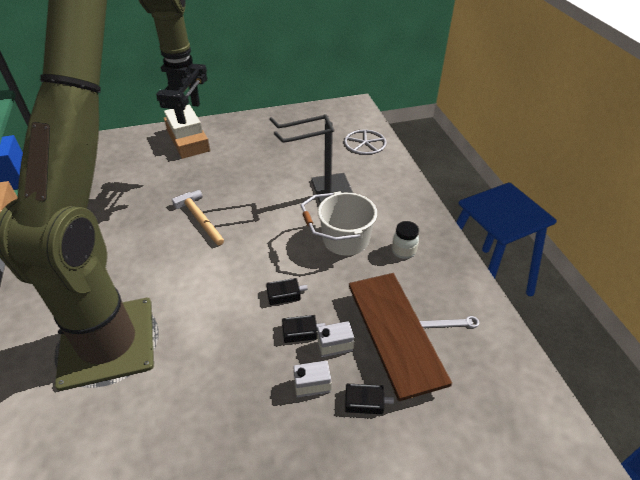

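The top view shows 3 pedals at about (335,284), (383,278) and (464,240), and 2 tins at (408,247) and (444,277). The pail is at (270,200), the hook stand at (165,210) and the shelf at (413,193). I'll enlarge for measurement.

```bash
cat > h.py <<'E'
import numpy as np, cv2
from scipy.spatial.transform import Rotation as R
def ray(s,u,v):
    T=np.array(s["cam_to_world"]);d=T[:3,:3]@[(u-s["cx"])/s["fx"],(v-s["cy"])/s["fy"],1];return T[:3,3],d
def at(s,u,v,z):
    o,d=ray(s,u,v);return o+d*(z-o[2])/d[2]
def proj(s,p):
    T=np.array(s["cam_to_world"]);c=T[:3,:3].T@(np.array(p)-T[:3,3]);return s["fx"]*c[0]/c[2]+s["cx"],s["fy"]*c[1]/c[2]+s["cy"]
def crop(s,n,u0,v0,w,h,k):
    im=cv2.resize(s["pixels"][v0:v0+h,u0:u0+w,::-1],None,fx=k,fy=k,interpolation=cv2.INTER_CUBIC)
    for i in range(0,w,10): cv2.putText(im,str(u0+i),(i*k,10),0,.33,(0,0,255),1);cv2.line(im,(i*k,12),(i*k,18),(0,0,255),1)
    for i in range(0,h,10): cv2.putText(im,str(v0+i),(0,i*k+4),0,.33,(0,0,255),1);cv2.line(im,(24,i*k),(30,i*k),(0,0,255),1)
    cv2.imwrite(f"pics/{n}.png",im)
E
python3 - <<'E'
from h import *
from plant import r
s=r.snapshot("top")
crop(s,"c1",320,160,170,145,4); crop(s,"c2",130,130,190,140,4)
E
```

```text
(no output)
```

View pics/c1.png

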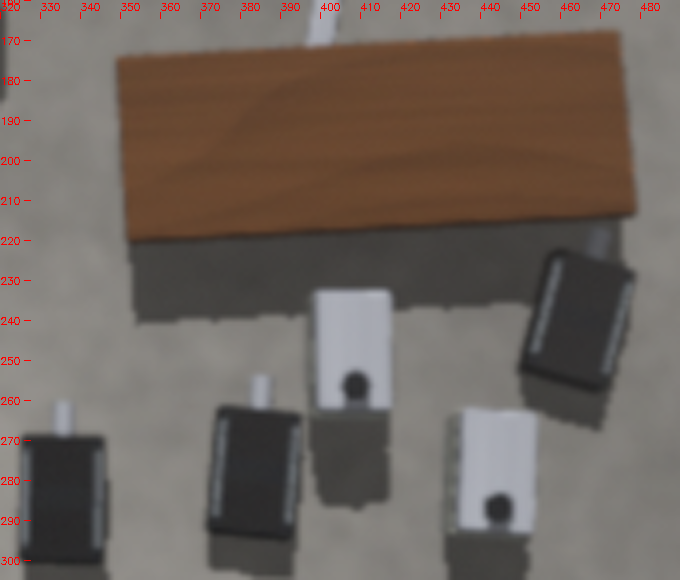

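View pics/c2.png

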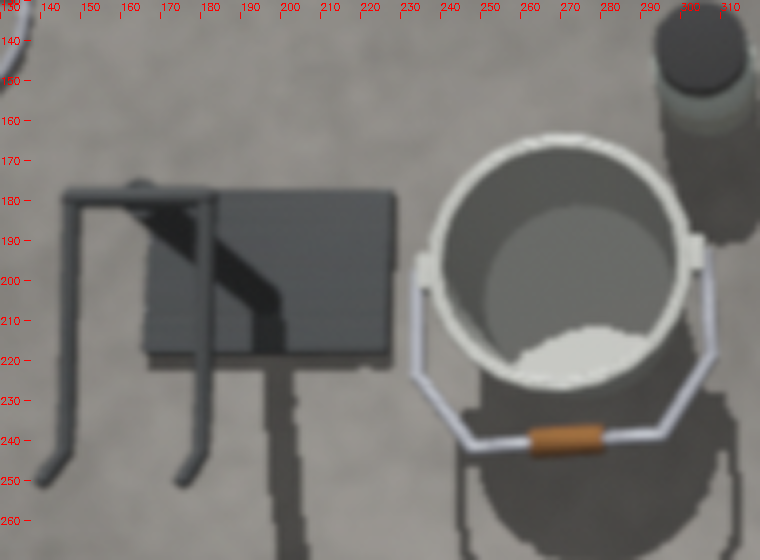

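```bash
python3 - <<'E'
from h import *
from plant import r
s=r.snapshot("top")
np.set_printoptions(precision=4,suppress=True)
def P(l,u0,v0,z): return np.array([at(s,u0+x/4-.4,v0+y/4-.4,z)[:2] for x,y in l])
def rect(n,l,u0,v0,z):
    p=P(l,u0,v0,z); c=p.mean(0)
    a=(p[0]+p[1]-p[2]-p[3])/2; b=(p[0]+p[3]-p[1]-p[2])/2 # a: up(+x), b: left(+y)
    print(n,"c",c,"up",np.linalg.norm(a),np.degrees(np.arctan2(a[1],a[0])),"left",np.linalg.norm(b),np.degrees(np.arctan2(-b[0],b[1])))
rect("shelf",[(117,58),(618,31),(636,214),(128,241)],320,160,.05)
rect("tA",[(318,290),(392,290),(391,409),(317,409)],320,160,.06)
rect("tB",[(464,409),(537,409),(530,533),(457,530)],320,160,.06)
rect("p0",[(24,437),(103,437),(104,563),(20,563)],320,160,.028)
rect("p1",[(219,406),(302,414),(295,540),(208,528)],320,160,.028)
rect("p2",[(555,250),(634,276),(607,390),(522,370)],320,160,.028)
print("rim",P([(430,261),(692,261),(561,133),(561,390)],130,130,.105))
print("ears",P([(427,270),(696,250)],130,130,.095))
print("bail",P([(567,440),(473,446),(660,433)],130,130,.109))
print("tips",P([(41,482),(183,482)],130,130,.266)); print("cb",P([(72,195),(207,195)],130,130,.252))
print(R.from_quat(r.get_state()["eef_rot"]).as_matrix())
E
```

```text
shelf c [ 0.6464 -0.1751] up 0.11818721982402684 1.2580482763948675 left 0.3165175470568319 1.3890097500170935
tA c [ 0.51  -0.154] up 0.07345301845863206 -3.5207756659297664 left 0.04510880972845933 -1.6644424925600774
tB c [ 0.434  -0.2359] up 0.07430073244528257 -6.974900171519669 left 0.04392987538730813 -2.7787233776958042
p0 c [0.4255 0.0269] up 0.07798260684301617 -2.3368099934105704 left 0.050578520875984724 -1.5948685551875523
p1 c [ 0.4395 -0.0936] up 0.0772860389922525 -6.721264547966017 left 0.0529740219290567 -8.324143284972205
p2 c [ 0.5281 -0.3004] up 0.07746722530131421 -18.102717748509054 left 0.05267695609588398 -17.79608779120403
rim [[0.6422 0.257 ]
 [0.6374 0.0991]
 [0.7198 0.1774]
 [0.5609 0.1785]]
ears [[0.6392 0.2608]
 [0.6467 0.0972]]
bail [[0.53   0.1746]
 [0.5281 0.2303]
 [0.5326 0.1196]]
tips [[0.491  0.4238]
 [0.4889 0.3509]]
cb [[0.6465 0.4185]
 [0.6442 0.3465]]
[[-0.8939  0.4482 -0.0004]
 [ 0.4482  0.8939 -0.001 ]
 [-0.0001 -0.0011 -1.    ]]
```

```bash
cat >> h.py <<'E'
def go(x,y,z,yaw):
    "what is left to go: turn about tool z first, then shifts in the turned tool frame"
    from plant import r
    s=r.get_state(); M=R.from_quat(s["eef_rot"]).as_matrix()
    cur=np.degrees(np.arctan2(M[1,1],M[0,1])); t=(yaw-cur+180)%360-180
    G=np.array([[np.sin(np.radians(yaw))*-1,np.cos(np.radians(yaw)),0],[np.cos(np.radians(yaw)),np.sin(np.radians(yaw)),0],[0,0,-1]]).T
    d=G.T@(np.array([x,y,z])-s["tool_pos"])*100
    print("t",round(s["clock"],2),"pos",s["tool_pos"].round(4),"yaw",round(cur,1),"turn_z",round(-t,1),"shift_cm",d.round(2),"q",s["q"].round(2),"open",round(s["opening"],2),"tilt",M[:2,2].round(3),"F",s["contact_force"].round(1))
E
python3 -c "
from h import *
go(.513,-.154,.3,87)"
```

```text
t 0.2 pos [0.28   0.5584 0.2553] yaw 63.4 turn_z -23.6 shift_cm [-26.99 -69.92  -4.47] q [-1.07  0.69 -0.19  1.57  0.16  0.9  -0.22] open 1.0 tilt [-0.    -0.001] F [-0.7  1.1  0.3]
```

Emit:
{"name": "step_arm", "arguments": {"steps": [[0,0,-5,0,0,-8,-1],[0,0,-5,0,0,-8,-1],[0,0,-3,0,0,-8,-1],[-1.5,-4.5,0,0,0,0,-1],[-1.5,-4.5,0,0,0,0,-1],[-1.5,-4.5,0,0,0,0,-1],[-1.5,-4.5,0,0,0,0,-1],[-1.5,-4.5,0,0,0,0,-1]], "force": 30}}

```text
clock: 1.2
tool_pos: [0.345, 0.3288, 0.3857]
eef_rot: [0.023, 1.0, -0.0, 0.0]
contact_force: [0.8, 0.2, 0.2]
opening: 1.0
finger_force: 0.0
```

```bash
python3 -c "
from h import *
go(.513,-.154,.3,87)"
```

```text
t 1.2 pos [0.345  0.3288 0.3857] yaw 87.4 turn_z 0.4 shift_cm [-19.3  -47.33   8.57] q [-0.61  0.35 -0.35  1.79  0.14  1.02  0.51] open 1.0 tilt [ 0. -0.] F [0.8 0.2 0.2]
```

Emit:
{"name": "step_arm", "arguments": {"steps": [[-2,-4.8,0.5,0,0,0,-1],[-2,-4.8,0.5,0,0,0,-1],[-2,-4.8,1,0,0,0,-1],[-2,-4.8,1,0,0,0,-1],[-2,-4.8,1,0,0,0,-1],[-2,-4.8,1,0,0,0,-0.7],[-2,-4.8,2,0,0,0,-0.7],[-2,-4.8,3,0,0,0,-0.7]]}}

```text
clock: 2.2
tool_pos: [0.4881, -0.062, 0.2857]
eef_rot: [0.023, 1.0, 0.0, 0.001]
contact_force: [0.5, 0.4, 0.9]
opening: 0.846
finger_force: 0.0
```

Emit:
{"name": "step_arm", "arguments": {"steps": [[-2,-4.5,4,0,0,0,-0.7],[-1.2,-4.5,4,0,0,0,-0.7],[0,0,4,0,0,0,-0.7],[0,0,1,0,0,0,-0.7],[0,0,0,0,0,0,-0.7]]}}

```text
clock: 2.82
tool_pos: [0.5146, -0.1502, 0.1565]
eef_rot: [0.022, 1.0, 0.0, -0.0]
contact_force: [0.3, 0.0, 0.2]
opening: 0.851
finger_force: 0.0
```

```bash
python3 -c "
from h import *
go(.513,-.154,.035,87)"
```

```text
t 2.83 pos [ 0.5146 -0.1502  0.1565] yaw 87.5 turn_z 0.5 shift_cm [ 0.14 -0.39 12.15] q [ 0.3   0.72 -0.17  1.93  0.23  0.51  1.5 ] open 0.85 tilt [-0.     0.001] F [0.3 0.  0.2]
```

Emit:
{"name": "step_arm", "arguments": {"steps": [[0,-0.4,4,0,0,0,-0.7],[0,0,4,0,0,0,-0.7],[0,0,3,0,0,0,-0.7],[0,0,1.1,0,0,0,-0.7],[0,0,0,0,0,0,1],[0,0,0,0,0,0,1],[0,0,0,0,0,0,1],[0,0,0,0,0,0,1]]}}

```text
clock: 3.82
tool_pos: [0.5152, -0.1549, 0.0364]
eef_rot: [0.023, 1.0, 0.0, 0.001]
contact_force: [-0.2, 0.5, 7.5]
opening: 0.52
finger_force: 30.0
```

```bash
python3 -c "
from h import *
go(.513,-.154,.035,87)"
```

```text
t 3.83 pos [ 0.5152 -0.1549  0.0364] yaw 87.4 turn_z 0.4 shift_cm [0.23 0.08 0.14] q [ 0.26  0.94 -0.09  1.96  0.28  0.25  1.46] open 0.52 tilt [0.002 0.   ] F [-0.2  0.5  7.5]
```

Emit:
{"name": "step_arm", "arguments": {"steps": [[0,0,-4,0,0,0,1],[0,0,-4,0,0,9,1],[0,0,-4,0,0,9.5,1],[0,0,-2,0,0,9.5,1],[0,0,0,0,0,9.5,1],[0,0,0,0,0,9.5,1],[0,0,0,0,0,9.5,1],[0,0,0,0,0,9.5,1]]}}

```text
clock: 4.82
tool_pos: [0.5139, -0.155, 0.1754]
eef_rot: [0.566, 0.824, 0.0, -0.0]
contact_force: [0.1, 0.3, -2.7]
opening: 0.521
finger_force: 30.0
```

Emit:
{"name": "step_arm", "arguments": {"steps": [[0,0,0,0,0,9.5,1],[0,0,0,0,0,9.5,1],[0,0,0,0,0,0,1]]}}

```text
clock: 5.2
tool_pos: [0.514, -0.1549, 0.1753]
eef_rot: [0.692, 0.722, -0.0, -0.0]
contact_force: [-0.3, -0.5, -1.1]
opening: 0.518
finger_force: 30.0
```

```bash
python3 -c "
from h import *
go(.6455,-.138,.089,1.3)"
```

```text
t 5.2 pos [ 0.514  -0.1549  0.1753] yaw 2.5 turn_z 1.2 shift_cm [ 1.39 13.18  8.63] q [ 0.07  0.71  0.23  1.92 -0.3   0.55  0.54] open 0.52 tilt [-0.001 -0.   ] F [-0.3 -0.5 -1.1]
```

Emit:
{"name": "step_arm", "arguments": {"steps": [[0.4,4,0,0,0,1.2,1],[0.5,4.5,0,0,0,0,1],[0.5,4.7,0,0,0,0,1],[0,0,3,0,0,0,1],[0,0,3,0,0,0,1],[0,0,1.5,0,0,0,1],[0,0,0.5,0,0,0,1],[0,0,0,0,0,0,1]]}}

```text
clock: 6.2
tool_pos: [0.6462, -0.1378, 0.0958]
eef_rot: [0.7, 0.714, 0.0, 0.0]
contact_force: [0.9, -0.3, -1.2]
opening: 0.52
finger_force: 30.0
```

```bash
python3 -c "
from h import *
go(.6455,-.138,.087,1.3)"
```

```text
t 6.2 pos [ 0.6462 -0.1378  0.0958] yaw 1.2 turn_z -0.1 shift_cm [-0.02 -0.07  0.88] q [ 0.01  0.95  0.24  1.58 -0.33  0.65  0.44] open 0.52 tilt [ 0.001 -0.   ] F [ 0.9 -0.3 -1.2]
```

Emit:
{"name": "step_arm", "arguments": {"steps": [[0,0,0.6,0,0,0,1],[0,0,0.3,0,0,0,1],[0,0,0,0,0,0,1],[0,0,0,0,0,0,-0.5],[0,0,0,0,0,0,-0.5],[0,0,0,0,0,0,-0.5],[0,0,-3,0,0,0,-0.5],[0,0,-4,0,0,0,-0.5]]}}

```text
clock: 7.2
tool_pos: [0.6451, -0.1373, 0.1561]
eef_rot: [0.7, 0.714, -0.001, -0.001]
contact_force: [0.5, -0.6, 0.6]
opening: 0.751
finger_force: 0.0
```

Emit:
{"name": "step_arm", "arguments": {"steps": [[0,-4,-2,0,0,-9.5,-0.7],[0,0,0,0,0,-9.5,-0.7],[0,0,0,0,0,-9.5,-0.7],[0,0,0,0,0,-9.5,-0.7],[0,0,0,0,0,-9.5,-0.7],[0,0,0,0,0,-9.5,-0.7],[0,0,0,0,0,-9.5,-0.7],[0,0,0,0,0,-9.5,-0.7]]}}

```text
clock: 8.2
tool_pos: [0.6059, -0.1386, 0.1764]
eef_rot: [0.109, 0.994, -0.0, 0.0]
contact_force: [0.5, 0.6, 0.4]
opening: 0.852
finger_force: 0.0
```

```bash
python3 -c "
from h import *
from plant import r
go(.434,-.2359,.036,85.5)
crop(r.snapshot('top'),'c3',320,160,170,145,4)"
```

```text
t 8.2 pos [ 0.6059 -0.1386  0.1764] yaw 77.5 turn_z -8.0 shift_cm [ 16.37 -11.05  14.04] q [ 0.21  0.78 -0.1   1.65  0.11  0.71  1.41] open 0.85 tilt [ 0. -0.] F [0.5 0.6 0.4]
```

View pics/c3.png

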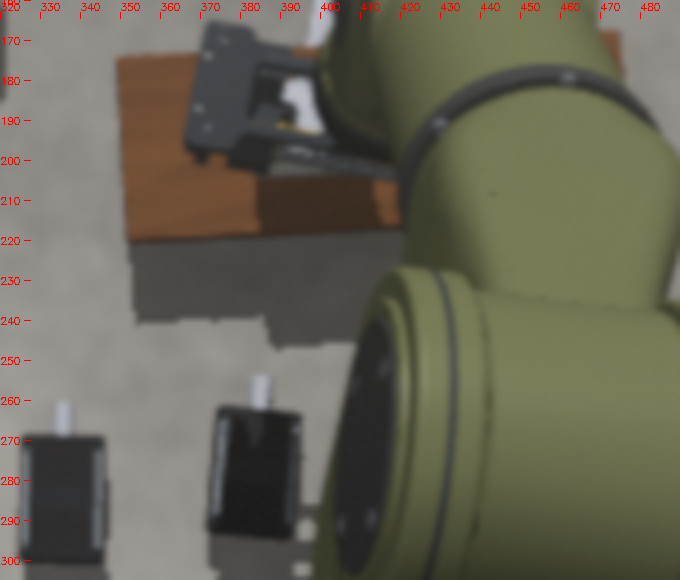

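Emit:
{"name": "step_arm", "arguments": {"steps": [[0,0,0,0,0,-8,-0.7],[4,-2.8,0,0,0,0,-0.7],[4,-2.8,0,0,0,0,-0.7],[4,-2.8,0,0,0,0,-0.7],[4.3,-2.7,3,0,0,0,-0.7],[0,0,3,0,0,0,-0.7],[0,0,0,0,0,0,-0.7]]}}

```text
clock: 9.12
tool_pos: [0.4331, -0.2352, 0.1152]
eef_rot: [0.043, 0.999, 0.0, -0.002]
contact_force: [-0.5, 0.4, 0.5]
opening: 0.847
finger_force: 0.0
```

```bash
python3 -c "
from h import *
from plant import r
go(.434,-.2359,.036,85.5)
crop(r.snapshot('side'),'c4',250,250,200,150,4)"
```

```text
t 9.12 pos [ 0.4331 -0.2352  0.1152] yaw 85.0 turn_z -0.5 shift_cm [-0.1  -0.06  7.92] q [ 0.47  0.76 -0.11  2.07  0.24  0.32  1.65] open 0.85 tilt [-0.003  0.001] F [-0.5  0.4  0.5]
```

View pics/c4.png

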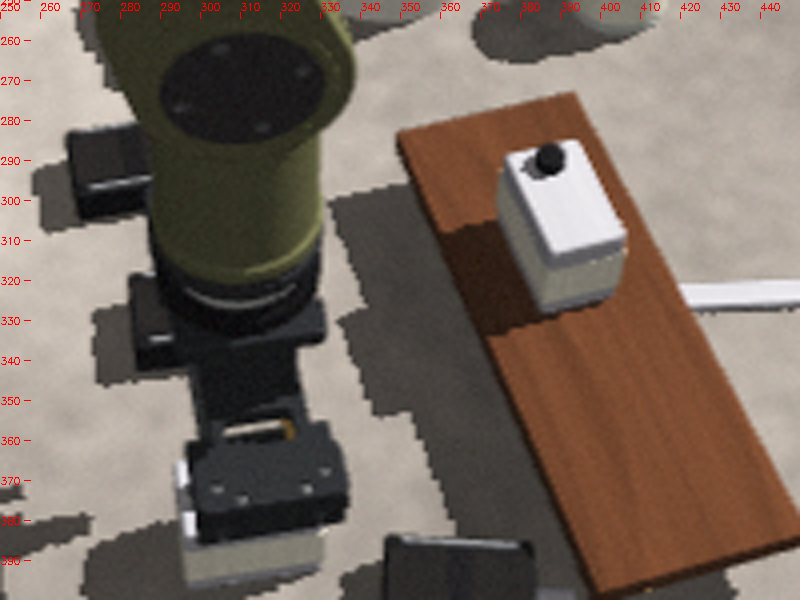

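Tin A stands square on the shelf with its top near (392,298), and the gripper straddles tin B at about (315,390).

Emit:
{"name": "step_arm", "arguments": {"steps": [[0,0,4,0,0,0,-0.7],[0,0,3,0,0,0,-0.7],[0,0,0.9,0,0,0,-0.7],[0,0,0,0,0,0,-0.7],[0,0,0,0,0,0,1],[0,0,0,0,0,0,1],[0,0,0,0,0,0,1],[0,0,0,0,0,0,1]]}}

```text
clock: 10.18
tool_pos: [0.4345, -0.2357, 0.0379]
eef_rot: [0.042, 0.999, -0.0, 0.001]
contact_force: [-0.3, -0.7, 5.7]
opening: 0.52
finger_force: 29.9
```

```bash
python3 -c "
from h import *
go(.434,-.2359,.036,85.5)"
```

```text
t 10.18 pos [ 0.4345 -0.2357  0.0379] yaw 85.1 turn_z -0.4 shift_cm [ 0.05 -0.02  0.19] q [ 0.43  0.92 -0.04  2.09  0.27  0.13  1.62] open 0.52 tilt [ 0.001 -0.001] F [-0.3 -0.7  5.7]
```

Emit:
{"name": "step_arm", "arguments": {"steps": [[0,0,-4,0,0,0,1],[0,0,-4,0,0,9,1],[0,0,-4,0,0,9.5,1],[0,0,-3,0,0,9.5,1],[0,0,0,0,0,9.5,1],[0,0,0,0,0,9.5,1],[0,0,0,0,0,9.5,1],[0,0,0,0,0,9.5,1]]}}

```text
clock: 11.18
tool_pos: [0.4336, -0.2348, 0.187]
eef_rot: [0.582, 0.813, 0.0, -0.001]
contact_force: [-0.4, 0.1, -2.7]
opening: 0.516
finger_force: 29.9
```

Emit:
{"name": "step_arm", "arguments": {"steps": [[0,0,0,0,0,9,1],[0,0,0,0,0,9,1],[0,0,0,0,0,0,1]]}}

```text
clock: 11.55
tool_pos: [0.4337, -0.2348, 0.1869]
eef_rot: [0.699, 0.715, -0.0, -0.001]
contact_force: [0.1, -0.3, -1.6]
opening: 0.514
finger_force: 29.9
```

```bash
python3 -c "
from h import *
go(.6474,-.217,.088,1.3)"
```

```text
t 11.55 pos [ 0.4337 -0.2348  0.1869] yaw 1.3 turn_z -0.0 shift_cm [ 1.3  21.4   9.89] q [ 0.25  0.65  0.25  2.04 -0.32  0.49  0.75] open 0.51 tilt [-0.001  0.   ] F [ 0.1 -0.3 -1.6]
```

Emit:
{"name": "step_arm", "arguments": {"steps": [[0.2,4.3,0,0,0,0,1],[0.2,4.3,0,0,0,0,1],[0.3,4.3,0,0,0,0,1],[0.3,4.3,0,0,0,0,1],[0.3,4.2,2,0,0,0,1],[0,0,3.5,0,0,0,1],[0,0,3,0,0,0,1],[0,0,0.5,0,0,0,1]]}}

```text
clock: 12.55
tool_pos: [0.6456, -0.2169, 0.0944]
eef_rot: [0.699, 0.715, -0.001, -0.003]
contact_force: [0.2, -0.6, -2.5]
opening: 0.519
finger_force: 29.9
```

```bash
python3 -c "
from h import *
go(.6474,-.217,.088,1.3)"
```

```text
t 12.55 pos [ 0.6456 -0.2169  0.0944] yaw 1.3 turn_z -0.0 shift_cm [-0.01  0.18  0.64] q [ 0.12  0.98  0.27  1.5  -0.35  0.71  0.57] open 0.52 tilt [-0.006  0.003] F [ 0.2 -0.6 -2.5]
```

Emit:
{"name": "step_arm", "arguments": {"steps": [[0,0.1,0.4,0,0,0,1],[0,0,0.2,0,0,0,1],[0,0,0,0,0,0,1],[0,0,0,0,0,0,-0.5],[0,0,0,0,0,0,-0.5],[0,0,0,0,0,0,-0.5],[0,0,-3,0,0,0,-0.5],[0,0,-4,0,0,0,-0.5]]}}

```text
clock: 13.55
tool_pos: [0.6481, -0.2175, 0.1611]
eef_rot: [0.7, 0.714, -0.001, -0.001]
contact_force: [0.2, -0.2, -0.1]
opening: 0.748
finger_force: 0.0
```

Emit:
{"name": "step_arm", "arguments": {"steps": [[-4,-4,-2,0,0,-9,-1],[0,0,0,0,0,-9,-1],[0,0,0,0,0,-9,-1],[0,0,0,0,0,-9,-1],[0,0,0,0,0,-9,-1],[0,0,0,0,0,-9,-1],[0,0,0,0,0,-9,-1],[0,0,0,0,0,-8,-1]]}}

```text
clock: 14.55
tool_pos: [0.6096, -0.2589, 0.1814]
eef_rot: [0.153, 0.988, -0.0, 0.0]
contact_force: [-0.3, 0.6, -0.2]
opening: 0.999
finger_force: 0.0
```

```bash
python3 -c "
from h import *
from plant import r
go(.5281,-.3004,.026,72)
cv2.imwrite('pics/s2.png',r.snapshot('side')['pixels'][:,:,::-1])"
```

```text
t 14.55 pos [ 0.6096 -0.2589  0.1814] yaw 72.4 turn_z 0.4 shift_cm [ 6.47 -6.46 15.54] q [ 0.36  0.82 -0.05  1.52  0.05  0.8   1.56] open 1.0 tilt [ 0. -0.] F [-0.3  0.6 -0.2]
```

View pics/s2.png

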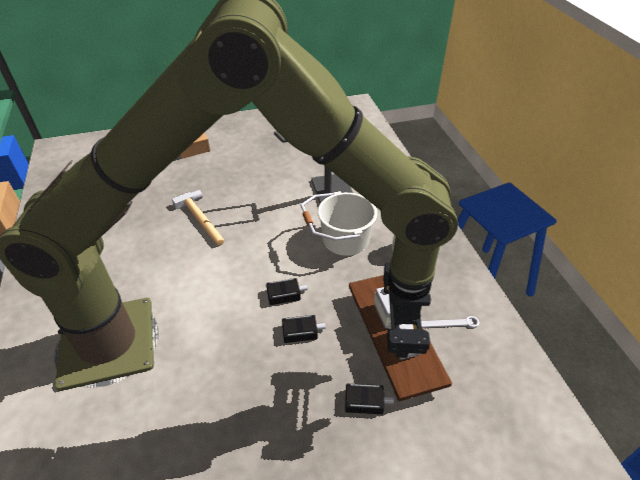

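Emit:
{"name": "step_arm", "arguments": {"steps": [[3.5,-3.2,0,0,0,0,-1],[3.5,-3.2,0,0,0,0,-1],[0,0,5,0,0,0,-1],[0,0,5,0,0,0,-1],[0,0,3,0,0,0,-1],[0,0,1.3,0,0,0,-1],[0,0,0,0,0,0,-1]]}}

```text
clock: 15.48
tool_pos: [0.5234, -0.2982, 0.0381]
eef_rot: [0.155, 0.988, -0.0, -0.0]
contact_force: [0.1, -0.2, 0.2]
opening: 1.003
finger_force: 0.0
```

```bash
python3 -c "
from h import *
from plant import r
go(.5233,-.2988,.026,72)"
```

```text
t 15.47 pos [ 0.5234 -0.2982  0.0381] yaw 72.1 turn_z 0.1 shift_cm [-0.01 -0.06  1.21] q [ 0.46  0.97 -0.04  1.76  0.09  0.41  1.62] open 1.0 tilt [-0.001  0.   ] F [ 0.1 -0.2  0.2]
```

Emit:
{"name": "step_arm", "arguments": {"steps": [[0,0,1.2,0,0,0,-1],[0,0,0,0,0,0,1],[0,0,0,0,0,0,1],[0,0,0,0,0,0,1],[0,0,0,0,0,0,1],[1.5,0,-0.5,0,0,0,1],[1.5,0,-1,0,0,0,1],[0,0,-4,0,0,0,1]]}}

```text
clock: 16.48
tool_pos: [0.4918, -0.2877, 0.0799]
eef_rot: [0.155, 0.988, 0.001, -0.003]
contact_force: [0.7, -0.9, -1.4]
opening: 0.607
finger_force: 29.9
```

Emit:
{"name": "step_arm", "arguments": {"steps": [[0,0,-5,0,0,-9,1],[0,0,-5,0,0,-9,1],[0,0,-3,0,0,0,1]]}}

```text
clock: 16.85
tool_pos: [0.4952, -0.2894, 0.2138]
eef_rot: [-0.002, 1.0, -0.001, 0.001]
contact_force: [-0.0, -0.2, -1.4]
opening: 0.612
finger_force: 29.9
```

```bash
python3 -c "
from h import *
from plant import r
go(.629,.178,.12,90)"
```

```text
t 16.85 pos [ 0.4952 -0.2894  0.2138] yaw 90.2 turn_z 0.2 shift_cm [-13.38  46.74   9.38] q [ 0.55  0.67 -0.17  1.77  0.17  0.71  1.86] open 0.61 tilt [ 0.002 -0.001] F [-0.  -0.2 -1.4]
```

Emit:
{"name": "step_arm", "arguments": {"steps": [[-1.3,4.7,0,0,0,0,1],[-1.3,4.7,0,0,0,0,1],[-1.3,4.7,0,0,0,0,1],[-1.3,4.7,0,0,0,0,1],[-1.3,4.7,0,0,0,0,1],[-1.3,4.7,0,0,0,0,1],[-1.3,4.7,0,0,0,0,1],[-1.3,4.7,0,0,0,0,1]]}}

```text
clock: 17.85
tool_pos: [0.5977, 0.0887, 0.2112]
eef_rot: [-0.001, 1.0, -0.0, -0.0]
contact_force: [0.9, -0.1, -0.3]
opening: 0.612
finger_force: 29.9
```

Emit:
{"name": "step_arm", "arguments": {"steps": [[-1.5,4.6,0,0,0,0,1],[-1.5,4.5,0,0,0,0,1],[0,0,0,0,0,0,1],[0,0,0,0,0,0,1]]}}

```text
clock: 18.35
tool_pos: [0.6269, 0.1775, 0.2108]
eef_rot: [-0.001, 1.0, -0.001, -0.001]
contact_force: [1.1, -0.1, -1.4]
opening: 0.613
finger_force: 29.9
```

```bash
python3 -c "
from h import *
from plant import r
go(.629,.178,.088,90)"
```

```text
t 18.35 pos [0.6269 0.1775 0.2108] yaw 90.2 turn_z 0.2 shift_cm [-0.21  0.05 12.28] q [-0.3   0.77 -0.09  1.53  0.08  0.85  1.16] open 0.61 tilt [-0.001 -0.001] F [ 1.1 -0.1 -1.4]
```

Emit:
{"name": "step_arm", "arguments": {"steps": [[-0.2,0,4,0,0,0,1],[0,0,4,0,0,0,1],[0,0,3,0,0,0,1],[0,0,1.2,0,0,0,1],[0,0,0,0,0,0,1],[0,0,0,0,0,0,-0.5],[0,0,0,0,0,0,-0.5],[0,0,0,0,0,0,-0.5]]}}

```text
clock: 19.35
tool_pos: [0.6301, 0.1786, 0.0903]
eef_rot: [-0.001, 1.0, 0.0, 0.001]
contact_force: [-0.5, 0.0, -0.6]
opening: 0.749
finger_force: 0.0
```

Emit:
{"name": "step_arm", "arguments": {"steps": [[0,0,-5,0,0,0,-0.5],[0,0,-5,0,0,0,-0.5],[3.2,-4.5,-2,0,0,0,-1],[3.2,-4.5,0,0,0,0,-1],[3.2,-4.5,0,0,0,0,-1],[3.2,-4.5,0,0,0,0,-1],[3.2,-4.5,0,0,0,0,-1],[3.2,-4.5,0,0,0,7.5,-1]]}}

```text
clock: 20.35
tool_pos: [0.4376, -0.0936, 0.2099]
eef_rot: [0.065, 0.998, -0.0, 0.001]
contact_force: [-0.2, -1.3, 0.5]
opening: 1.001
finger_force: 0.0
```

```bash
python3 -c "
from h import *
from plant import r
go(.4395,-.0936,.026,82.5)"
```

```text
t 20.35 pos [ 0.4376 -0.0936  0.2099] yaw 82.5 turn_z -0.0 shift_cm [-0.19  0.02 18.39] q [ 0.17  0.55 -0.1   2.14  0.11  0.46  1.43] open 1.0 tilt [ 0.002 -0.   ] F [-0.2 -1.3  0.5]
```

Emit:
{"name": "step_arm", "arguments": {"steps": [[0,0,5,0,0,0,-1],[0,0,5,0,0,0,-1],[0,0,5,0,0,0,-1],[0,0,2.5,0,0,0,-1],[0,0,0.9,0,0,0,-1],[0,0,0,0,0,0,-1],[0,0,0,0,0,0,1],[0,0,0,0,0,0,1]]}}

```text
clock: 21.35
tool_pos: [0.4439, -0.0937, 0.0372]
eef_rot: [0.064, 0.998, 0.0, -0.005]
contact_force: [-0.3, -0.3, -0.1]
opening: 0.795
finger_force: 0.0
```

Emit:
{"name": "step_arm", "arguments": {"steps": [[0,0,0,0,0,0,1],[0,0,0,0,0,0,1],[0,0,-4,0,0,0,1],[0,0,-5,0,0,-7.5,1],[0,0,-5,0,0,0,1],[0,0,-5,0,0,0,1],[0,0,0,0,0,0,1]]}}

```text
clock: 22.22
tool_pos: [0.4473, -0.0941, 0.2294]
eef_rot: [-0.001, 1.0, 0.0, -0.002]
contact_force: [-0.6, -0.1, -1.9]
opening: 0.606
finger_force: 30.0
```

```bash
python3 -c "
from h import *
from plant import r
go(.629,.178,.10,90)"
```

```text
t 22.23 pos [ 0.4473 -0.0941  0.2294] yaw 90.1 turn_z 0.1 shift_cm [-18.17  27.21  12.94] q [ 0.44  0.56 -0.52  2.07  0.46  0.63  1.18] open 0.61 tilt [-0.004  0.001] F [-0.6 -0.1 -1.9]
```

Emit:
{"name": "step_arm", "arguments": {"steps": [[-3.2,4.5,0,0,0,0,1],[-3.2,4.5,0,0,0,0,1],[-3.2,4.5,0,0,0,0,1],[-3.2,4.5,0,0,0,0,1],[-3.2,4.6,0,0,0,0,1],[-3.1,4.6,0,0,0,0,1],[0,0,0,0,0,0,1],[0,0,0,0,0,0,1]]}}

```text
clock: 23.22
tool_pos: [0.6346, 0.1777, 0.2228]
eef_rot: [-0.002, 1.0, -0.001, -0.007]
contact_force: [-0.8, -1.3, -1.4]
opening: 0.607
finger_force: 30.0
```

```bash
python3 -c "
from h import *
from plant import r
go(.637,.178,.095,90)
crop(r.snapshot('side'),'c5',250,130,200,150,4)"
```

```text
t 23.23 pos [0.6346 0.1777 0.2228] yaw 90.2 turn_z 0.2 shift_cm [-0.24  0.03 12.78] q [-0.1   0.81 -0.48  1.46  0.4   0.98  0.9 ] open 0.61 tilt [-0.014 -0.002] F [-0.8 -1.3 -1.4]
```

View pics/c5.png

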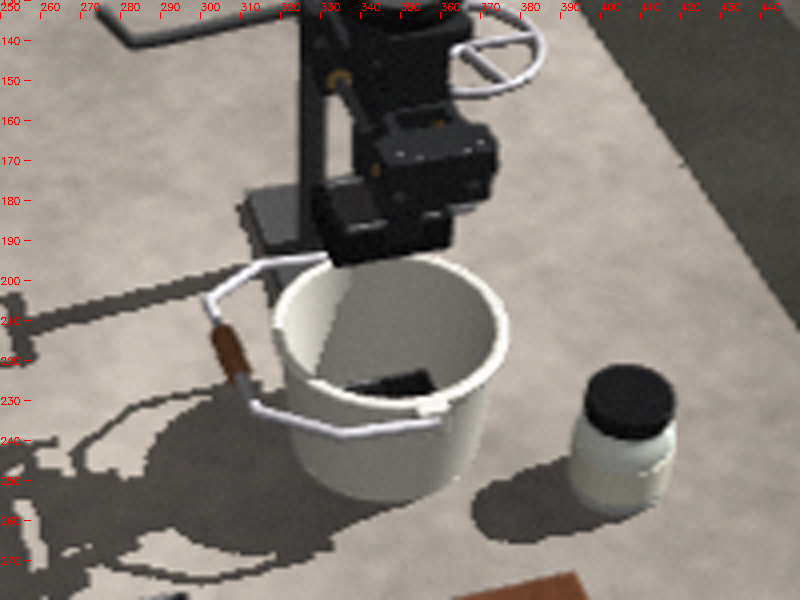

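The first pedal lies in the pail and the second is held above it.

Emit:
{"name": "step_arm", "arguments": {"steps": [[-0.2,0,4,0,0,0,1],[0,0,4,0,0,0,1],[0,0,3,0,0,0,1],[0,0,1.5,0,0,0,1],[0,0,0,0,0,0,1],[0,0,0,0,0,0,-0.5],[0,0,0,0,0,0,-0.5],[0,0,0,0,0,0,-0.5]]}}

```text
clock: 24.28
tool_pos: [0.637, 0.1791, 0.101]
eef_rot: [-0.002, 1.0, 0.001, -0.004]
contact_force: [-0.1, -0.1, -0.1]
opening: 0.752
finger_force: 0.0
```

Emit:
{"name": "step_arm", "arguments": {"steps": [[0,0,-5,0,0,0,-0.5],[0,0,-5,0,0,0,-0.5],[3.5,-2.5,-2,0,0,0,-1],[3.5,-2.5,0,0,0,0,-1],[3.5,-2.5,0,0,0,0,-1],[3.5,-2.5,0,0,0,0,-1],[3.5,-2.5,0,0,0,0,-1],[3.5,-2.5,0,0,0,2,-1]]}}

```text
clock: 25.28
tool_pos: [0.4273, 0.0274, 0.2225]
eef_rot: [0.016, 1.0, 0.001, -0.005]
contact_force: [1.0, -0.4, 0.5]
opening: 1.0
finger_force: 0.0
```

```bash
python3 -c "
from h import *
from plant import r
go(.4255,.0269,.028,88)"
```

```text
t 25.27 pos [0.4273 0.0274 0.2225] yaw 88.1 turn_z 0.1 shift_cm [ 0.18 -0.06 19.45] q [ 0.15  0.54 -0.48  2.15  0.45  0.56  0.87] open 1.0 tilt [-0.009  0.001] F [ 1.  -0.4  0.5]
```

Emit:
{"name": "step_arm", "arguments": {"steps": [[0.2,0,5,0,0,0,-1],[0,0,5,0,0,0,-1],[0,0,5,0,0,0,-1],[0,0,3,0,0,0,-1],[0,0,1.2,0,0,0,-1],[0,0,0,0,0,0,-1]]}}

```text
clock: 26.02
tool_pos: [0.4226, 0.0275, 0.0515]
eef_rot: [0.015, 1.0, -0.002, -0.013]
contact_force: [0.2, -0.2, 0.2]
opening: 1.004
finger_force: 0.0
```

```bash
python3 -c "
from h import *
from plant import r
go(.4255,.0269,.028,88)"
```

```text
t 26.02 pos [0.4226 0.0275 0.0515] yaw 88.3 turn_z 0.3 shift_cm [-0.3  -0.05  2.35] q [-0.14  0.88 -0.06  2.28  1.26  0.04  0.11] open 1.0 tilt [-0.026 -0.003] F [ 0.2 -0.2  0.2]
```

Emit:
{"name": "step_arm", "arguments": {"steps": [[-1.5,0,-2,0,0,0,-1],[-1,0,0,0,0,0,-1],[0,0,2,0,0,0,-1],[0,0,1,0,0,0,-1],[0,0,1,0,0,0,-1],[0,0,0,0,0,0,-1]]}}

```text
clock: 26.78
tool_pos: [0.4402, 0.0271, 0.0203]
eef_rot: [0.014, 1.0, -0.002, -0.015]
contact_force: [-0.8, 0.4, 0.9]
opening: 1.001
finger_force: 0.0
```

```bash
python3 -c "
from h import *
from plant import r
go(.443,.0269,.028,88)"
```

```text
t 26.77 pos [0.4402 0.0271 0.0203] yaw 88.4 turn_z 0.4 shift_cm [-0.28 -0.01 -0.77] q [-0.05  0.95 -0.18  2.22  1.48  0.15 -0.1 ] open 1.0 tilt [-0.03  -0.003] F [-0.8  0.4  0.9]
```

Emit:
{"name": "step_arm", "arguments": {"steps": [[0,0,-0.3,0,0,0,-1],[0,0,0,0,0,0,1],[0,0,0,0,0,0,1],[0,0,0,0,0,0,1],[0,0,0,0,0,0,1],[-0.5,0,-4,0,0,0,1],[-0.5,0,-5,0,0,0,1],[0,0,-5,0,0,0,1]]}}

```text
clock: 27.78
tool_pos: [0.4541, 0.0259, 0.1502]
eef_rot: [0.016, 1.0, -0.004, -0.012]
contact_force: [1.0, 0.3, -2.1]
opening: 0.613
finger_force: 29.9
```

Emit:
{"name": "step_arm", "arguments": {"steps": [[0,0,-5,0,0,0,1],[0,0,-2,0,0,0,1],[0,0,0,0,0,0,1]]}}

```text
clock: 28.15
tool_pos: [0.4565, 0.0265, 0.2198]
eef_rot: [0.016, 1.0, -0.004, -0.01]
contact_force: [-0.0, -0.8, -1.4]
opening: 0.608
finger_force: 29.9
```

```bash
python3 -c "
from h import *
from plant import r
go(.649,.178,.095,90)"
```

```text
t 28.15 pos [0.4565 0.0265 0.2198] yaw 88.2 turn_z -1.8 shift_cm [-19.25  15.15  12.48] q [ 0.3   0.63 -0.74  2.06  0.64  0.72  0.69] open 0.61 tilt [-0.02  -0.008] F [-0.  -0.8 -1.4]
```

Emit:
{"name": "step_arm", "arguments": {"steps": [[0,0,0,-0.5,-1.1,-1.8,1],[-3.2,2.5,0,0,0,0,1],[-3.2,2.5,0,0,0,0,1],[-3.2,2.5,0,0,0,0,1],[-3.2,2.5,0,0,0,0,1],[-3.2,2.6,0,0,0,0,1],[-3.2,2.6,0,0,0,0,1],[0,0,0,0,0,0,1]]}}

```text
clock: 29.15
tool_pos: [0.6481, 0.1814, 0.2158]
eef_rot: [-0.002, 1.0, 0.001, -0.002]
contact_force: [-0.7, -0.2, -1.6]
opening: 0.611
finger_force: 29.9
```

```bash
python3 -c "
from h import *
from plant import r
go(.649,.178,.095,90)
crop(r.snapshot('side'),'c6',270,150,150,110,5)"
```

```text
t 29.15 pos [0.6481 0.1814 0.2158] yaw 90.2 turn_z 0.2 shift_cm [-0.09 -0.34 12.08] q [ 0.01  0.88 -0.71  1.43  0.61  1.07  0.75] open 0.61 tilt [-0.005  0.002] F [-0.7 -0.2 -1.6]
```

View pics/c6.png

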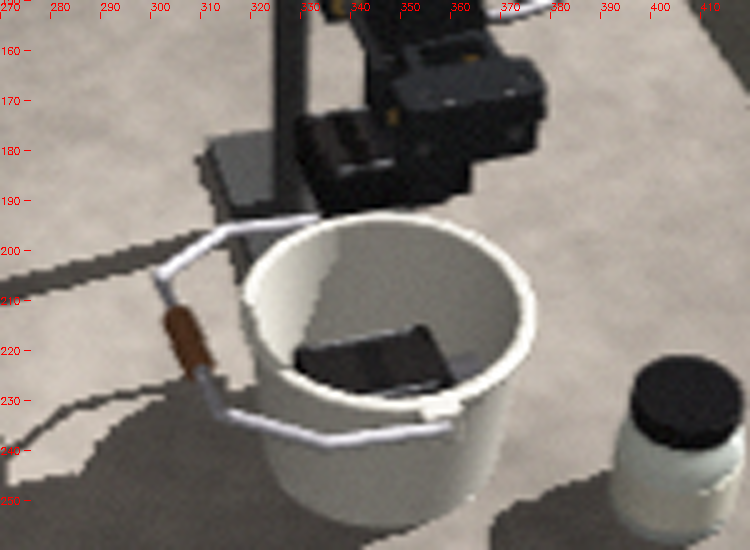

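The second pedal lies flat on the first in the pail, whose rim is centred near (347,209); the third is held above.

Emit:
{"name": "step_arm", "arguments": {"steps": [[0,-0.3,4,0,0,0,1],[0,0,4,0,0,0,1],[0,0,3,0,0,0,1],[0,0,1.1,0,0,0,1],[0,0,0,0,0,0,1],[0,0,0,0,0,0,-0.4],[0,0,0,0,0,0,-0.4],[0,0,0,0,0,0,-0.4]]}}

```text
clock: 30.2
tool_pos: [0.6481, 0.1761, 0.0984]
eef_rot: [-0.0, 1.0, 0.001, -0.001]
contact_force: [0.7, 0.2, -0.5]
opening: 0.7
finger_force: 0.0
```

Emit:
{"name": "step_arm", "arguments": {"steps": [[0,0,-4,0,0,0,-0.4],[0,0,-5,0,0,0,-0.4],[3,0,-1,0,0,0,0.45],[3,0,0,0,0,0,0.45],[3,0,0,0,0,0,0.45],[3,0,0,0,0,9,0.45],[0,0,0,0,0,9.8,0.45],[0,0,0,0,0,9.8,0.45]]}}

```text
clock: 31.2
tool_pos: [0.5278, 0.1759, 0.1985]
eef_rot: [0.249, 0.968, 0.0, -0.001]
contact_force: [-0.1, 1.1, 0.5]
opening: 0.277
finger_force: 0.0
```

Emit:
{"name": "step_arm", "arguments": {"steps": [[0,0,0,0,0,9.8,0.45],[0,0,0,0,0,9.8,0.45],[0,0,0,0,0,9.8,0.45],[0,0,0,0,0,9.8,0.45],[0,0,0,0,0,9.8,0.45],[0,0,0,0,0,9.8,0.45],[0,0,0,0,0,0,0.45]]}}

```text
clock: 32.08
tool_pos: [0.528, 0.1761, 0.1983]
eef_rot: [0.69, 0.724, -0.0, -0.001]
contact_force: [-0.0, -0.3, 0.2]
opening: 0.279
finger_force: 0.0
```

```bash
python3 -c "
from h import *
from plant import r
go(.530,.1746,.115,2.4)
crop(r.snapshot('side'),'c7',270,130,150,110,5)
s=r.snapshot('top');crop(s,'c8',220,130,100,140,4)"
```

```text
t 32.08 pos [0.528  0.1761 0.1983] yaw 2.8 turn_z 0.4 shift_cm [-0.16  0.19  8.33] q [-0.24  0.69 -0.28  1.83  0.28  0.67 -0.63] open 0.28 tilt [-0.002  0.001] F [-0.  -0.3  0.2]
```

View pics/c7.png

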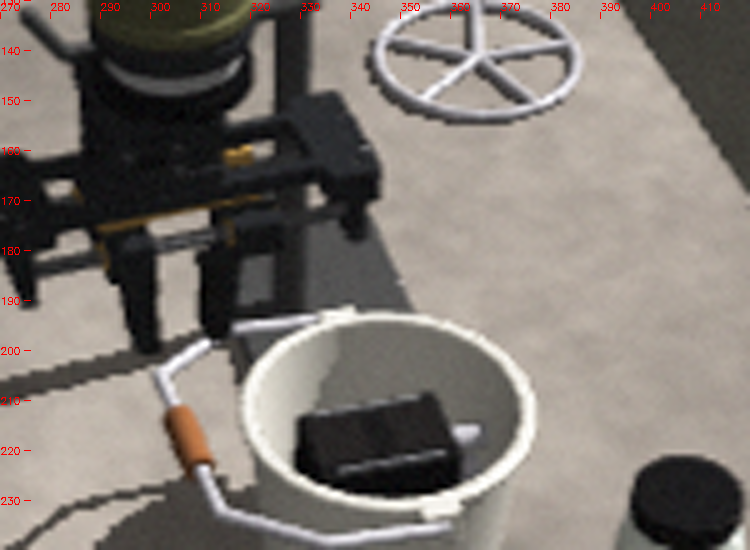

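All three pedals are in the pail, around (346,217). The grip roll is at about (307.8,218) in the side view.

```bash
python3 -c "
from h import *
from plant import r
s=r.snapshot('side')
print(at(s,307.4,217.6,.109), at(s,305.2,211,.109),at(s,309.6,224.4,.109),at(s,347.2,211.8,.105))
go(.530,.1746,.115,2.4)"
```

```text
[0.53273874 0.17456998 0.109     ] [0.53346147 0.20134753 0.109     ] [0.53184802 0.14779273 0.109     ] [0.64208593 0.17304982 0.105     ]
t 32.23 pos [0.5279 0.1759 0.198 ] yaw 2.8 turn_z 0.4 shift_cm [-0.14  0.2   8.3 ] q [-0.24  0.69 -0.28  1.83  0.28  0.67 -0.63] open 0.27 tilt [-0.003  0.001] F [ 0.  -0.3 -0.4]
```

Emit:
{"name": "step_arm", "arguments": {"steps": [[-0.1,0.3,0,0,0,0,0.4],[0,0,3,0,0,0,0.4],[0,0,3,0,0,0,0.4],[0,0,2,0,0,0,0.4],[0,0,0.4,0,0,0,0.4],[0,0,0,0,0,0,0.4]]}}

```text
clock: 32.98
tool_pos: [0.531, 0.175, 0.1141]
eef_rot: [0.691, 0.723, -0.001, -0.001]
contact_force: [0.6, 1.2, 0.0]
opening: 0.297
finger_force: 0.0
```

```bash
python3 -c "
from h import *
from plant import r
go(.5315,.1746,.115,2.4)
crop(r.snapshot('side'),'c9',270,150,150,110,5)"
```

```text
t 32.98 pos [0.531  0.175  0.1141] yaw 2.6 turn_z 0.2 shift_cm [-0.04  0.05 -0.09] q [-0.27  0.82 -0.22  1.88  0.34  0.49 -0.68] open 0.3 tilt [-0.003  0.001] F [0.6 1.2 0. ]
```

View pics/c9.png

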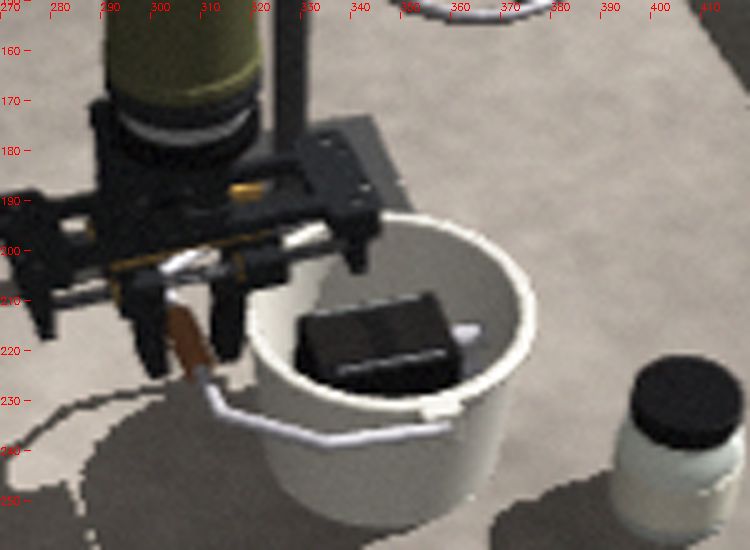

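The fingers straddle the roll at about (306,217). I'll close and swing the bail up.

Emit:
{"name": "step_arm", "arguments": {"steps": [[0,0,0,0,0,0,1],[0,0,0,0,0,0,1],[0,0,0,0,0,0,1],[0,0,0,0,0,0,1]], "force": 45}}

```text
clock: 33.52
tool_pos: [0.5308, 0.1751, 0.1143]
eef_rot: [0.691, 0.723, -0.001, -0.001]
contact_force: [-1.3, -0.4, 3.8]
opening: 0.187
finger_force: 45.0
```

Emit:
{"name": "step_arm", "arguments": {"steps": [[0.0,0.2,-1.2,0,0,0,1],[0,0.3,-1.1,0,0,0,1],[0,0.5,-1.1,0,0,0,1],[0,0.5,-1,0,0,0,1],[0,0.7,-1,0,0,0,1],[0,0.7,-0.9,0,0,0,1],[0,0.9,-0.8,0,0,0,1],[0,0.9,-0.7,0,0,0,1]]}}

```text
clock: 34.52
tool_pos: [0.5776, 0.1769, 0.1926]
eef_rot: [0.691, 0.723, -0.002, -0.002]
contact_force: [-3.5, -0.5, 5.3]
opening: 0.192
finger_force: 45.0
```

```bash
python3 -c "
from h import *
from plant import r
go(.643,.178,.213,2.4)"
```

```text
t 34.52 pos [0.5776 0.1769 0.1926] yaw 2.6 turn_z 0.2 shift_cm [-0.16  6.54 -2.04] q [-0.21  0.75 -0.28  1.69  0.28  0.75 -0.59] open 0.19 tilt [-0.005 -0.   ] F [-3.5 -0.5  5.3]
```

Emit:
{"name": "step_arm", "arguments": {"steps": [[0,1,-0.6,0,0,0,1],[0,1,-0.5,0,0,0,1],[0,1.1,-0.4,0,0,0,1],[0,1.1,-0.3,0,0,0,1],[0,1.1,-0.2,0,0,0,1],[0,1.1,0,0,0,0,1],[0,0,0,0,0,0,1],[0,0,0,0,0,0,1]]}}

```text
clock: 35.52
tool_pos: [0.6441, 0.1796, 0.2129]
eef_rot: [0.691, 0.723, 0.001, 0.0]
contact_force: [0.3, -0.9, 6.8]
opening: 0.189
finger_force: 45.0
```

```bash
python3 -c "
from h import *
from plant import r
go(.643,.178,.213,2.4)
crop(r.snapshot('side'),'c10',250,110,190,150,4)"
```

```text
t 35.52 pos [0.6441 0.1796 0.2129] yaw 2.6 turn_z 0.2 shift_cm [-0.15 -0.12 -0.01] q [-0.19  0.8  -0.29  1.46  0.27  0.91 -0.52] open 0.19 tilt [0.001 0.001] F [ 0.3 -0.9  6.8]
```

View pics/c10.png

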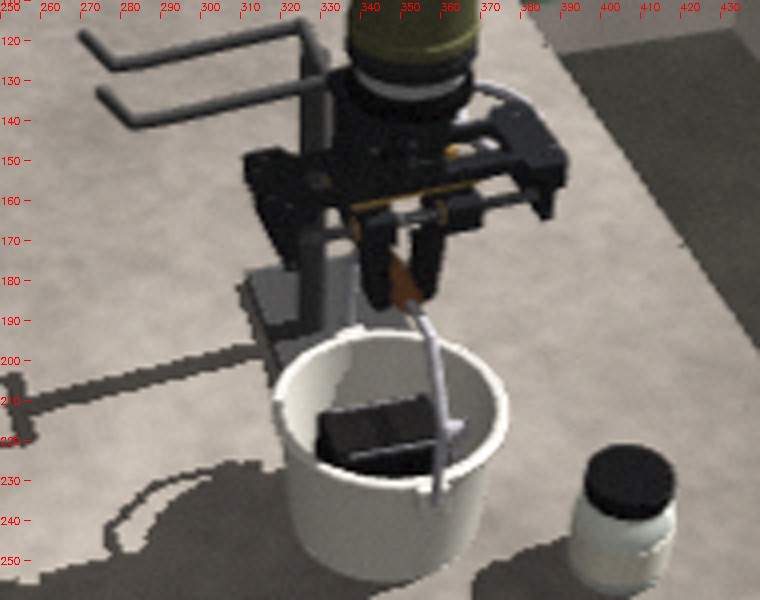

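Emit:
{"name": "step_arm", "arguments": {"steps": [[0,0,-0.5,0,0,0,1],[0,0,-1,0,0,0,1],[0,0,-1.5,0,0,1,1],[0,0,-2,0,0,1,1],[0,0,-2,0,0,1,1],[0,0,-1.5,0,0,1.3,1],[0,0,-0.5,0,0,0,1],[0,0,0,0,0,0,1]]}}

```text
clock: 36.58
tool_pos: [0.642, 0.1799, 0.3015]
eef_rot: [0.717, 0.697, -0.001, -0.001]
contact_force: [0.7, -0.9, -8.2]
opening: 0.188
finger_force: 45.0
```

```bash
python3 -c "
from h import *
from plant import r
s=r.snapshot('side')
print(at(s,270.6,118.3,.266),at(s,274.6,132.6,.266))
go(.42,.386,.30,-1.7)"
```

```text
[0.49498137 0.42232409 0.266     ] [0.49144396 0.35050217 0.266     ]
t 36.62 pos [0.6418 0.1798 0.3009] yaw -1.7 turn_z 0.0 shift_cm [ 19.96 -22.78   0.09] q [-0.19  0.71 -0.29  1.36  0.21  1.1  -0.54] open 0.19 tilt [-0.004  0.   ] F [-0.7  0.3 -8.2]
```

Emit:
{"name": "step_arm", "arguments": {"steps": [[0,-1.5,0,0,0,0,1],[0,-3,0,0,0,0,1],[0,-4,0,0,0,0,1],[0,-4,0,0,0,0,1],[0,-4,0,0,0,0,1],[1,-3,0,0,0,0,1],[1.5,-2,0,0,0,0,1],[2,-1,0,0,0,0,1]]}}

```text
clock: 37.62
tool_pos: [0.4168, 0.2313, 0.302]
eef_rot: [0.717, 0.697, -0.002, -0.002]
contact_force: [-0.0, 0.7, -8.6]
opening: 0.192
finger_force: 45.0
```

Emit:
{"name": "step_arm", "arguments": {"steps": [[2.5,0,0,0,0,0,1],[3,0,0,0,0,0,1],[3,0,0,0,0,0,1],[3,0,0,0,0,0,1],[2.5,0,0,0,0,0,1],[1,0,0,0,0,0,1],[0.5,0,0,0,0,0,1],[0,0,0,0,0,0,1]]}}

```text
clock: 38.62
tool_pos: [0.4235, 0.385, 0.302]
eef_rot: [0.718, 0.696, -0.002, -0.001]
contact_force: [1.1, -0.4, -7.7]
opening: 0.189
finger_force: 45.0
```

```bash
python3 -c "
from h import *
from plant import r
go(.5195,.386,.30,-2)
crop(r.snapshot('side'),'c11',200,60,190,150,4)"
```

```text
t 38.62 pos [0.4235 0.385  0.302 ] yaw -1.7 turn_z 0.3 shift_cm [0.44 9.59 0.2 ] q [-0.63  0.57 -0.31  1.66  0.2   0.94 -1.05] open 0.19 tilt [-0.003 -0.001] F [ 1.1 -0.4 -7.7]
```

View pics/c11.png

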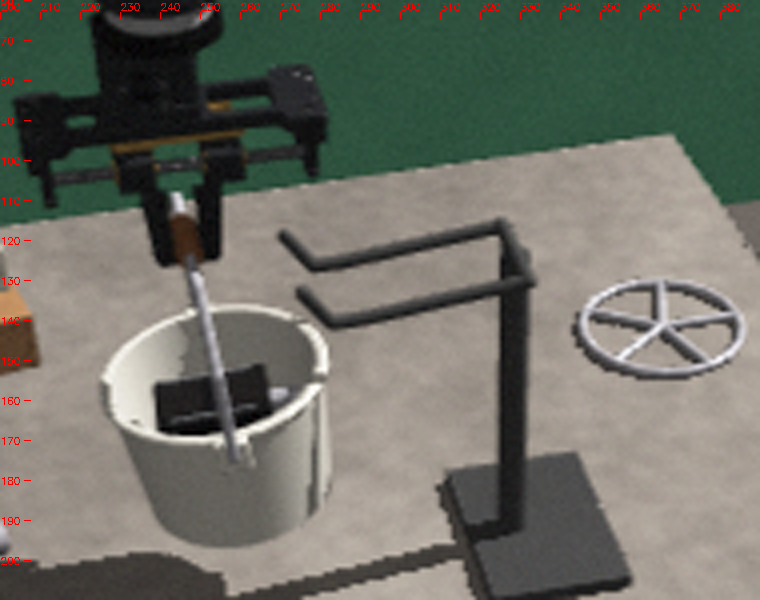

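```bash
python3 -c "
from h import *
from plant import r
s=r.snapshot('side')
print(proj(s,(.4235,.385,.296)),at(s,246.1,119.1,.296))
go(.520,.386,.30,-2)"
```

```text
(np.float64(245.5727118187867), np.float64(119.38196436698574)) [0.4250461  0.38600039 0.296     ]
t 38.73 pos [0.424  0.3852 0.3023] yaw -1.8 turn_z 0.2 shift_cm [0.42 9.59 0.23] q [-0.63  0.57 -0.31  1.66  0.2   0.94 -1.05] open 0.19 tilt [-0.002 -0.   ] F [ 0.8 -0.  -7.6]
```

Emit:
{"name": "step_arm", "arguments": {"steps": [[0.2,0.5,0,0,0,0.3,1],[0.1,1,0,0,0,0,1],[0,1.5,0,0,0,0,1],[0,2,0,0,0,0,1],[0,2,0,0,0,0,1],[0,1.5,0,0,0,0,1],[0,1,0,0,0,0,1],[0,0,0,0,0,0,1]]}}

```text
clock: 39.72
tool_pos: [0.5195, 0.3855, 0.3017]
eef_rot: [0.72, 0.694, -0.001, -0.001]
contact_force: [0.5, 0.1, -8.4]
opening: 0.189
finger_force: 45.0
```

```bash
python3 -c "
from h import *
from plant import r
go(.520,.386,.255,-2)"
```

```text
t 39.73 pos [0.5195 0.3855 0.3017] yaw -2.1 turn_z -0.1 shift_cm [0.05 0.05 4.67] q [-0.55  0.68 -0.3   1.43  0.21  1.06 -0.93] open 0.19 tilt [-0.003  0.   ] F [ 0.5  0.1 -8.4]
```

Emit:
{"name": "step_arm", "arguments": {"steps": [[0,0,0.5,0,0,0,1],[0,0,1,0,0,0,1],[0,0,1,0,0,0,1],[0,0,1,0,0,0,1],[0,0,0.5,0,0,0,1],[0,0,0.3,0,0,0,1],[0,0,0,0,0,0,1]]}}

```text
clock: 40.6
tool_pos: [0.5185, 0.3861, 0.2592]
eef_rot: [0.719, 0.695, -0.001, -0.001]
contact_force: [0.6, -0.4, -7.7]
opening: 0.189
finger_force: 45.0
```

Emit:
{"name": "step_arm", "arguments": {"steps": [[0,0,0.2,0,0,0,1],[0,0,0.2,0,0,0,1],[0,0,0,0,0,0,1]]}}

```text
clock: 40.98
tool_pos: [0.5172, 0.3865, 0.255]
eef_rot: [0.719, 0.695, -0.001, -0.002]
contact_force: [-1.2, 1.3, -6.5]
opening: 0.189
finger_force: 45.0
```

Emit:
{"name": "step_arm", "arguments": {"steps": [[0,0.1,0.2,0,0,0,1],[0,0,0.2,0,0,0,1],[0,0,0,0,0,0,1]]}}

```text
clock: 41.35
tool_pos: [0.517, 0.3867, 0.2542]
eef_rot: [0.719, 0.695, -0.001, -0.002]
contact_force: [-9.9, -4.1, 11.6]
opening: 0.185
finger_force: 45.0
```

Emit:
{"name": "step_arm", "arguments": {"steps": [[0,0,0.1,0,0,0,1],[0,0,0,0,0,0,1],[0,0,0,0,0,0,1]]}}

```text
clock: 41.72
tool_pos: [0.518, 0.3867, 0.2541]
eef_rot: [0.719, 0.695, -0.0, -0.002]
contact_force: [-9.7, -5.1, 15.8]
opening: 0.191
finger_force: 45.0
```

Emit:
{"name": "step_arm", "arguments": {"steps": [[0,-0.2,-0.2,0,0,0,1],[0,0,0,0,0,0,1],[0,0,0,0,0,0,1]], "force": 10}}

```text
clock: 42.1
tool_pos: [0.5173, 0.3867, 0.2537]
eef_rot: [0.719, 0.695, 0.0, -0.001]
contact_force: [-4.0, -2.8, 7.8]
opening: 0.198
finger_force: 10.0
```

Emit:
{"name": "step_arm", "arguments": {"steps": [[0,0,0,0,0,0,0.4],[0,0,0,0,0,0,0.4],[0,0,0,0,0,0,0.2],[0,0,0,0,0,0,0.2]]}}

```text
clock: 42.6
tool_pos: [0.5171, 0.3863, 0.2519]
eef_rot: [0.719, 0.695, -0.001, -0.001]
contact_force: [-0.2, -0.6, 0.4]
opening: 0.401
finger_force: 0.0
```

```bash
python3 -c "
from h import *
from plant import r
go(.520,.386,.255,-2)
crop(r.snapshot('side'),'c12',200,60,190,150,4)"
```

```text
t 42.6 pos [0.5171 0.3863 0.2519] yaw -2.0 turn_z 0.0 shift_cm [-0.02  0.29 -0.31] q [-0.56  0.73 -0.29  1.5   0.23  0.95 -0.95] open 0.4 tilt [-0.003  0.001] F [-0.2 -0.6  0.4]
```

Emit:
{"name": "step_arm", "arguments": {"steps": [[0,0,-1,0,0,0,0.2],[0,0,-2,0,0,0,0.2],[0,0,-3,0,0,0,0.2],[0,0,-4,0,0,0,0.2],[0,0,-4,0,0,0,0.2],[2,-3,0,0,0,0,0.2],[3,-4,0,0,0,0,0.2],[3,-4,0,0,0,0,0.2]]}}

```text
clock: 43.65
tool_pos: [0.4092, 0.4706, 0.3934]
eef_rot: [0.719, 0.695, -0.0, -0.001]
contact_force: [-0.2, 1.4, 0.6]
opening: 0.404
finger_force: 0.0
```

Emit:
{"name": "step_arm", "arguments": {"steps": [[3,-4,0,0,0,0,0.2],[3,-4,0,0,0,0,0.2],[3,-3,0,0,0,0,0.2],[0,0,0,0,0,0,0.2],[0,0,0,0,0,0,0.2],[0,0,0,0,0,0,0.2]]}}

```text
clock: 44.4
tool_pos: [0.3051, 0.5625, 0.3931]
eef_rot: [0.72, 0.694, -0.001, -0.001]
contact_force: [0.8, -0.4, 0.2]
opening: 0.402
finger_force: 0.0
```

```bash
python3 -c "
from h import *
from plant import r
s=r.snapshot('side');t=r.snapshot('top')
def g(s,u,v,w,h,k): return cv2.resize(s['pixels'][v:v+h,u:u+w,::-1],None,fx=k,fy=k,interpolation=cv2.INTER_CUBIC)
a=g(s,240,80,133,150,3); b=g(s,340,255,133,150,3); c=g(t,330,150,160,100,5/2)
d=g(t,130,130,160,100,5/2)
top=np.hstack([a,b])[:450]; bot=np.zeros((150,798,3),np.uint8)
e=cv2.resize(np.hstack([d,c]),(798,250))[:150] if 0 else cv2.resize(np.hstack([d,c]),(480,150)); bot[:,:480]=e
cv2.imwrite('pics/fin.png',np.vstack([top,bot]))
go(.3,.5,.4,0)"
```

```text
t 44.5 pos [0.3048 0.5627 0.393 ] yaw -2.1 turn_z -2.1 shift_cm [-6.27 -0.48 -0.7 ] q [-0.98  0.6  -0.31  1.31  0.18  1.26 -1.34] open 0.4 tilt [-0.002  0.   ] F [-0.3  0.4  0.2]
```

View pics/fin.png

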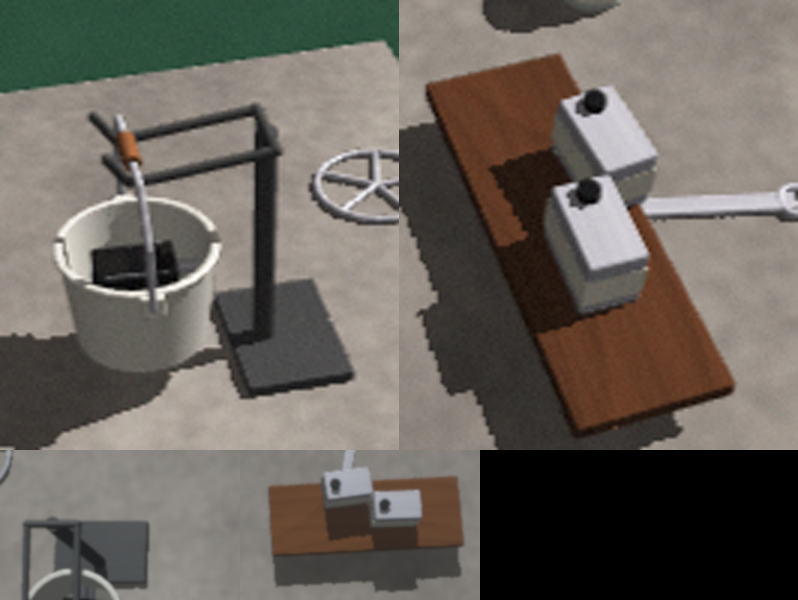

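The pail hangs on both prongs with its grip roll between them. One tin, the left one, has been knocked towards the back of the shelf, so I'll measure it by image code and move it back.

```bash
python3 - <<'E'
from h import *
from plant import r
s=r.snapshot('top'); im=s['pixels'].astype(int)
for th in (150,165,180):
    m=((im.min(2)>th)).astype(np.uint8); m[:,:335]=0; m[:,490:]=0; m[:150]=0; m[235:]=0
    n,l,st,ce=cv2.connectedComponentsWithStats(m)
    for i in range(1,n):
        if st[i,4]<60: continue
        c,_=cv2.findContours((l==i).astype(np.uint8),0,2); R_=cv2.minAreaRect(max(c,key=cv2.contourArea))
        b=cv2.boxPoints(R_); w=np.array([at(s,u,v,.11)[:2] for u,v in b])
        e=[w[1]-w[0],w[2]-w[1]]; L=max(e,key=np.linalg.norm); ang=np.degrees(np.arctan2(-L[0],L[1]));ang=(ang+90)%180-90
        print(th,st[i],w.mean(0).round(4),[round(np.linalg.norm(x),4) for x in e],round(ang,1))
# front edge points of tin tops, row profile
for u in (360,370,376,390,400): print(u,im[155:225,u].min(1).tolist())
E
```

```text
150 [386 150  32  32 487] [ 0.7031 -0.1395] [np.float64(0.0721), np.float64(0.0738)] -85.4
150 [420 177  30  18 402] [ 0.6488 -0.2173] [np.float64(0.0694), np.float64(0.0415)] 0.9
165 [387 150  29  29 298] [ 0.7006 -0.1429] [np.float64(0.0635), np.float64(0.0574)] 45.8
165 [420 178  28   9 128] [ 0.6572 -0.2149] [np.float64(0.0184), np.float64(0.0648)] -5.1
360 [124, 123, 122, 121, 121, 122, 122, 124, 124, 124, 124, 124, 125, 126, 126, 126, 126, 118, 92, 62, 50, 49, 49, 49, 49, 50, 50, 50, 48, 49, 48, 48, 49, 49, 49, 49, 49, 48, 48, 49, 50, 50, 50, 51, 50, 49, 50, 49, 49, 49, 48, 49, 48, 48, 49, 49, 48, 49, 48, 49, 48, 47, 47, 45, 39, 46, 58, 64, 64, 64]
370 [122, 121, 121, 120, 120, 119, 118, 118, 118, 118, 119, 121, 122, 122, 122, 122, 120, 105, 70, 50, 50, 50, 49, 50, 50, 50, 50, 49, 49, 48, 49, 49, 50, 49, 49, 50, 51, 50, 50, 49, 50, 50, 50, 49, 48, 47, 47, 46, 47, 48, 47, 48, 50, 49, 48, 48, 49, 48, 48, 46, 46, 47, 46, 44, 42, 52, 62, 62, 63, 62]
376 [122, 120, 119, 119, 119, 119, 120, 120, 121, 121, 121, 121, 121, 120, 120, 121, 114, 89, 60, 50, 49, 51, 50, 50, 51, 52, 50, 49, 49, 48, 49, 50, 50, 51, 49, 50, 49, 48, 48, 48, 48, 48, 49, 47, 48, 47, 47, 47, 47, 48, 49, 49, 48, 49, 49, 48, 48, 47, 47, 46, 47, 47, 45, 41, 44, 59, 63, 63, 62, 62]
390 [120, 119, 119, 119, 119, 118, 117, 117, 122, 140, 166, 173, 173, 170, 156, 132, 107, 94, 97, 116, 137, 145, 147, 151, 160, 164, 155, 119, 81, 76, 79, 78, 75, 63, 44, 37, 36, 36, 36, 36, 36, 36, 36, 35, 36, 36, 35, 35, 36, 34, 36, 36, 35, 34, 36, 39, 46, 46, 47, 48, 47, 46, 43, 41, 53, 60, 62, 63, 63, 62]
400 [167, 167, 168, 168, 169, 168, 168, 170, 174, 172, 171, 172, 173, 173, 171, 169, 169, 169, 168, 167, 167, 167, 166, 166, 164, 152, 108, 77, 77, 78, 78, 70, 55, 40, 38, 36, 38, 37, 36, 37, 36, 37, 36, 36, 35, 35, 36, 35, 35, 34, 35, 34, 34, 38, 45, 48, 47, 47, 48, 47, 45, 43, 38, 45, 57, 61, 61, 61, 61, 62]
```

```bash
cat > tin.py <<'E'
from h import *
from plant import r
s=r.snapshot('top'); im=s['pixels'].astype(int)
def meas(v0,th=140):
    m=(im.min(2)>th).astype(np.uint8); m[:,:340]=0; m[:,485:]=0; m[:v0]=0; m[235:]=0
    n,l,st,ce=cv2.connectedComponentsWithStats(m)
    for i in range(1,n):
        if st[i,4]<150: continue
        c,_=cv2.findContours((l==i).astype(np.uint8),0,2); b=cv2.boxPoints(cv2.minAreaRect(max(c,key=cv2.contourArea)))
        w=np.array([at(s,u,v,.11)[:2] for u,v in b]); e=[w[1]-w[0],w[2]-w[1]]; L=max(e,key=np.linalg.norm)
        ang=(np.degrees(np.arctan2(-L[0],L[1]))+90)%180-90
        print(v0,st[i],"c",w.mean(0).round(4),"size",[round(float(np.linalg.norm(x)),4) for x in e],"ang",round(ang,1))
E
python3 - <<'E'
from tin import *
meas(163); meas(164); meas(165)
for u in (386,388,392,395,410,414,417): print(u,im[155:190,u].min(1).tolist())
go(.6455,-.138,.2,1.3)
E
```

```text
163 [386 163  32  19 437] c [ 0.6881 -0.1409] size [0.0728, 0.0443] ang 6.6
163 [420 177  31  18 434] c [ 0.6494 -0.2183] size [0.0717, 0.0419] ang -1.8
164 [386 164  32  18 415] c [ 0.6841 -0.1401] size [0.0746, 0.0423] ang -1.8
164 [420 177  31  18 434] c [ 0.6494 -0.2183] size [0.0717, 0.0419] ang -1.8
165 [386 165  32  17 387] c [ 0.6828 -0.14  ] size [0.0746, 0.0398] ang -1.8
165 [420 177  31  18 434] c [ 0.6494 -0.2183] size [0.0717, 0.0419] ang -1.8
386 [124, 123, 121, 119, 118, 118, 118, 120, 123, 135, 152, 151, 142, 131, 124, 119, 115, 110, 101, 92, 86, 85, 85, 83, 79, 75, 72, 71, 70, 70, 69, 65, 61, 56, 45]
388 [121, 121, 119, 118, 118, 118, 117, 118, 122, 145, 172, 174, 173, 173, 172, 169, 165, 161, 158, 155, 152, 150, 149, 144, 134, 125, 113, 94, 77, 77, 79, 77, 76, 67, 48]
392 [121, 120, 120, 119, 119, 118, 118, 120, 132, 155, 169, 172, 170, 156, 107, 69, 61, 57, 56, 54, 54, 69, 86, 98, 127, 157, 154, 111, 78, 78, 78, 77, 71, 55, 41]
395 [123, 122, 121, 120, 120, 121, 120, 124, 147, 173, 174, 172, 172, 163, 128, 87, 67, 60, 62, 66, 72, 80, 95, 102, 123, 150, 137, 95, 76, 79, 80, 77, 67, 48, 38]
410 [124, 125, 126, 126, 126, 129, 146, 167, 169, 169, 170, 170, 170, 168, 168, 167, 166, 165, 164, 165, 165, 166, 164, 157, 130, 89, 76, 80, 80, 78, 68, 47, 38, 38, 36]
414 [123, 125, 126, 127, 127, 133, 150, 161, 165, 167, 169, 169, 167, 166, 167, 167, 166, 164, 164, 164, 165, 165, 163, 150, 108, 77, 77, 80, 78, 71, 57, 47, 42, 39, 39]
417 [124, 125, 125, 125, 126, 126, 126, 125, 126, 129, 133, 135, 131, 132, 134, 132, 136, 137, 139, 145, 150, 154, 152, 130, 106, 105, 93, 89, 87, 79, 78, 82, 77, 74, 73]
t 44.6 pos [0.3043 0.563  0.3929] yaw -2.1 turn_z -3.4 shift_cm [-70.86  32.52  19.29] q [-0.98  0.6  -0.31  1.31  0.18  1.26 -1.34] open 0.4 tilt [-0.003  0.001] F [ 0.1  0.9 -0.1]
```

```bash
python3 -c "
from h import *
from plant import r
s=r.snapshot('top');print(at(s,402,171.1,.11))
go(.689,-.1405,.22,6.6)"
```

```text
[ 0.68746882 -0.14146596  0.11      ]
t 44.65 pos [0.304  0.5632 0.3929] yaw -2.0 turn_z -8.6 shift_cm [-74.33  30.15  17.29] q [-0.98  0.6  -0.31  1.31  0.18  1.26 -1.34] open 0.4 tilt [-0.003  0.001] F [ 0.4 -0.  -0.1]
```

Emit:
{"name": "step_arm", "arguments": {"steps": [[0,0,0,0,0,-8.6,0.2],[-4.6,2.1,0,0,0,0,0.2],[-4.6,2.1,0,0,0,0,0.2],[-4.6,2.1,0,0,0,0,-0.5],[-4.6,2.1,0,0,0,0,-0.5],[-4.6,2,0,0,0,0,-0.5],[-4.6,2,0,0,0,0,-0.5],[-4.6,2,0,0,0,0,-0.5]], "force": 30}}

```text
clock: 45.65
tool_pos: [0.4844, 0.2587, 0.3923]
eef_rot: [0.665, 0.747, -0.001, -0.001]
contact_force: [0.2, 0.6, 0.3]
opening: 0.755
finger_force: 0.0
```

Emit:
{"name": "step_arm", "arguments": {"steps": [[-5,2,0,0,0,0,-0.5],[-5,2,0,0,0,0,-0.5],[-5,2,0,0,0,0,-0.5],[-5,2,1,0,0,0,-0.5],[-5,2,2,0,0,0,-0.5],[-5,2,4,0,0,0,-0.5],[-5,1.8,4,0,0,0,-0.5],[-5,1.8,4,0,0,0,-0.5]]}}

```text
clock: 46.65
tool_pos: [0.6804, -0.1116, 0.2477]
eef_rot: [0.665, 0.747, -0.001, -0.001]
contact_force: [-0.2, 0.5, -0.1]
opening: 0.753
finger_force: 0.0
```

Emit:
{"name": "step_arm", "arguments": {"steps": [[-2,0,2,0,0,0,-0.5],[0,0,0,0,0,0,-0.5],[0,0,0,0,0,0,-0.5]]}}

```text
clock: 47.02
tool_pos: [0.6825, -0.1269, 0.2305]
eef_rot: [0.664, 0.748, 0.001, -0.001]
contact_force: [-0.5, 1.4, 1.4]
opening: 0.75
finger_force: 0.0
```

```bash
python3 -c "
from h import *
go(.688,-.1405,.09,6.6)"
```

```text
t 47.02 pos [ 0.6825 -0.1269  0.2305] yaw 6.8 turn_z 0.2 shift_cm [-1.42  0.39 14.05] q [ 0.26  0.82 -0.28  1.35  0.24  1.    0.05] open 0.75 tilt [-0.001  0.003] F [-0.5  1.4  1.4]
```

Emit:
{"name": "step_arm", "arguments": {"steps": [[-1.4,0.4,2,0,0,0,-0.5],[0,0,4,0,0,0,-0.5],[0,0,4,0,0,0,-0.5],[0,0,3,0,0,0,-0.5],[0,0,1,0,0,0,-0.5],[0,0,0,0,0,0,-0.5]]}}

```text
clock: 47.78
tool_pos: [0.6872, -0.1429, 0.0886]
eef_rot: [0.665, 0.747, -0.001, -0.001]
contact_force: [0.4, -0.1, 0.1]
opening: 0.751
finger_force: 0.0
```

Emit:
{"name": "step_arm", "arguments": {"steps": [[0,0,0,0,0,0,1],[0,0,0,0,0,0,1],[0,0,0,0,0,0,1],[0,0,0,0,0,0,1]]}}

```text
clock: 48.28
tool_pos: [0.688, -0.1432, 0.09]
eef_rot: [0.665, 0.747, -0.0, -0.0]
contact_force: [-1.1, 0.2, 6.1]
opening: 0.516
finger_force: 30.0
```

```bash
python3 -c "
from h import *
go(.6455,-.133,.0885,1.3)"
```

```text
t 48.27 pos [ 0.688  -0.1432  0.09  ] yaw 6.6 turn_z 5.3 shift_cm [ 1.12 -4.22  0.15] q [ 0.26  1.   -0.25  1.41  0.3   0.77  0.02] open 0.52 tilt [-0.001  0.   ] F [-1.1  0.2  6.1]
```

Emit:
{"name": "step_arm", "arguments": {"steps": [[0,0,-2,0,0,0,1],[1.1,0,0,0,0,5.3,1],[0,-2,0,0,0,0,1],[0,-2.2,0,0,0,0,1],[0,0,0,0,0,0,1],[0,0,0,0,0,0,1]]}}

```text
clock: 49.02
tool_pos: [0.645, -0.1331, 0.1095]
eef_rot: [0.699, 0.715, -0.0, -0.001]
contact_force: [0.4, 0.4, -1.4]
opening: 0.52
finger_force: 30.0
```

```bash
python3 -c "
from h import *
go(.6455,-.133,.0895,1.3)"
```

```text
t 49.02 pos [ 0.645  -0.1331  0.1095] yaw 1.3 turn_z 0.0 shift_cm [0.01 0.05 2.  ] q [ 0.25  0.92 -0.22  1.56  0.27  0.69 -0.08] open 0.52 tilt [-0.001  0.001] F [ 0.4  0.4 -1.4]
```

Emit:
{"name": "step_arm", "arguments": {"steps": [[0,0.1,1.2,0,0,0,1],[0,0,0.6,0,0,0,1],[0,0,0.2,0,0,0,1],[0,0,0,0,0,0,1],[0,0,0,0,0,0,-0.5],[0,0,0,0,0,0,-0.5],[0,0,0,0,0,0,-0.5]]}}

```text
clock: 49.9
tool_pos: [0.6448, -0.1331, 0.0884]
eef_rot: [0.699, 0.715, -0.001, -0.001]
contact_force: [0.2, 0.2, -0.3]
opening: 0.75
finger_force: 0.0
```

Emit:
{"name": "step_arm", "arguments": {"steps": [[0,0,-3,0,0,0,-0.5],[0,0,-5,0,0,0,-0.5],[0,0,-5,0,0,0,-0.5],[0,0,-5,0,0,0,-0.5],[0,0,-5,0,0,0,-0.5],[0,0,-5,0,0,0,-0.5],[4,-3,0,0,0,0,-0.5],[5,-3,0,0,0,0,-0.5]]}}

```text
clock: 50.9
tool_pos: [0.5833, -0.0448, 0.3694]
eef_rot: [0.7, 0.714, -0.0, -0.001]
contact_force: [0.9, 1.8, -0.5]
opening: 0.748
finger_force: 0.0
```

Emit:
{"name": "step_arm", "arguments": {"steps": [[5,-3,0,0,0,0,-0.5],[5,-3,0,0,0,0,-0.5],[5,-3,0,0,0,0,-0.5],[5,-3,0,0,0,0,-0.5],[5,-2,0,0,0,0,-0.5],[5,-2,0,0,0,0,-0.5],[5,-2,0,0,0,0,-0.5],[5,0,0,0,0,0,-0.5]]}}

```text
clock: 51.9
tool_pos: [0.3927, 0.3527, 0.3702]
eef_rot: [0.698, 0.716, -0.001, -0.001]
contact_force: [1.1, 0.8, 0.3]
opening: 0.746
finger_force: 0.0
```

Emit:
{"name": "step_arm", "arguments": {"steps": [[5,-2,0,0,0,0,-0.5],[4,-2,0,0,0,0,-0.5],[0,0,0,0,0,0,-0.5],[0,0,0,0,0,0,-0.5]]}}

```text
clock: 52.4
tool_pos: [0.3529, 0.4392, 0.3698]
eef_rot: [0.699, 0.715, -0.001, -0.001]
contact_force: [0.2, 0.1, -0.5]
opening: 0.746
finger_force: 0.0
```

```bash
python3 - <<'E'
from tin import *
meas(163)
for n in ("side","top"):   # bystanders and pail: compare with earlier frames
    p=r.snapshot(n)["pixels"][:,:,::-1].astype(int); cv2.imwrite(f"pics/end_{n}.png",p)
    a=cv2.imread(f"pics/{n}0.png").astype(int); d=(abs(a-p).sum(2)>90).astype(np.uint8)
    k,l,st,ce=cv2.connectedComponentsWithStats(d); print(n,[st[i].tolist() for i in range(1,k) if st[i,4]>40])
s=r.snapshot("side"); p=s["pixels"].astype(int)
m=((p[:,:,0]>p[:,:,2]+60)&(p[:,:,0]>90)).astype(np.uint8); m[:90]=0;m[170:]=0;m[:,:255]=0;m[:,330:]=0
v,u=np.nonzero(m); print("roll",u.mean(),v.mean(),len(u),"expect",proj(s,(.5195,.386,.249)))
go(.3,.5,.4,0)
E
```

```text
163 [420 177  31  18 437] c [ 0.6494 -0.2183] size [0.0717, 0.0419] ang -1.8
163 [383 180  31  19 444] c [ 0.6437 -0.1305] size [0.0719, 0.0424] ang 1.3
side [[139, 0, 43, 19, 402], [183, 1, 16, 18, 97], [161, 19, 86, 75, 1805], [216, 47, 18, 7, 81], [34, 76, 7, 10, 47], [187, 78, 16, 28, 157], [53, 81, 43, 21, 502], [157, 95, 30, 29, 460], [277, 124, 11, 19, 99], [16, 137, 8, 38, 128], [210, 139, 102, 71, 2823], [86, 158, 58, 95, 1636], [13, 190, 5, 10, 42], [267, 191, 110, 86, 4587], [218, 205, 78, 31, 610], [0, 207, 36, 46, 406], [53, 206, 35, 10, 112], [207, 206, 47, 20, 582], [53, 229, 25, 44, 296], [0, 248, 7, 16, 67], [11, 267, 22, 17, 168], [258, 278, 50, 31, 977], [375, 284, 31, 29, 522], [361, 304, 27, 29, 376], [389, 312, 35, 34, 617], [270, 315, 85, 91, 4307], [374, 333, 36, 33, 483], [334, 356, 49, 63, 1415]]
top [[233, 163, 83, 128, 5642], [418, 176, 34, 20, 562], [382, 179, 33, 21, 567], [147, 213, 91, 135, 5032], [385, 232, 33, 29, 551], [449, 234, 28, 34, 696], [419, 236, 29, 9, 200], [129, 240, 11, 8, 44], [143, 248, 21, 30, 123], [371, 253, 47, 52, 1500], [0, 261, 324, 219, 13624], [435, 262, 19, 31, 437], [324, 268, 24, 43, 948], [431, 284, 22, 33, 506], [189, 298, 28, 53, 1222], [0, 324, 166, 156, 9841], [52, 338, 13, 8, 75], [30, 392, 7, 22, 98], [55, 394, 58, 48, 1692]]
roll 283.0 128.02631578947367 38 expect (np.float64(282.5568694739944), np.float64(129.47951956928736))
t 52.6 pos [0.3534 0.4388 0.3702] yaw 1.2 turn_z 1.2 shift_cm [ 6.12 -5.34 -2.98] q [-0.75  0.5  -0.37  1.58  0.19  1.1  -1.15] open 0.75 tilt [-0.002  0.   ] F [0.3 0.6 1.1][ WARN:0@2.220] global loadsave.cpp:1063 imwrite_ Unsupported depth image for selected encoder is fallbacked to CV_8U.
```

```bash
python3 -c "
from plant import r
print(r.finish_job())"
```

```text
the job is handed in; nothing more can be done
None
```

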